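Mount the tubing reel on its stand with the spindle

ROBOT

A 6-joint arm with a two-finger parallel gripper is mounted at the origin on the work surface. World frame = base frame: x ahead of the robot, y to its left, z up, the work surface at z = 0. Lengths are in mm, angles in rad, forces in N, time in s.
With the tool pointing down it reaches from about 350 to 1000 mm from the base axis. Payload 7.1 kg.
Tool frame: the origin (TCP) lies midway between the tips of the shut fingers; the grasp point (between the pads) lies grasp_offset behind it (grasp_offset is the distance from the TCP to the grasp point, in mm); z points along the fingers, y is the direction in which the jaws open and shut (so a half turn about z gives the same grasp; the last joint's range is limited). The gripper opens to 85 mm and grips with 20 to 120 N. Pads are 22 mm wide; open, the fingers measure 114 mm over their backs; the gripper's body (76 mm by 85 mm) begins 54 mm behind the grasp point. The pads swing forward as they close: fully open they stand 13 mm farther back than shut.
Start: joints at [-1.163, 0.423, 1.63, -0, 1.089, -0.019], TCP at [258.74, -568.91, 195.919] pointing down, gripper open.
Joint ranges: [-3, 3], [-0.9, 2.11], [0.09, 2.58], [-1.31, 4.45], [0.11, 2.69], [-2.54, 2.54]. Speed limits (rad/s): [2.39, 2.39, 3.01, 3.14, 3.14, 3.14].

INTERFACE

Orientations are given as a rotation vector (axis times angle).
In Python, from cell import * gives the robot as it stands.
- The arm moves only by the tool move_arm, never from a script. Its argument "commands" is a list of rows, each a list of 7 numbers: the closure, from 0 (fully open) to 1 (shut), then the shift along the tool's x, y, z in m, then the turn, a rotation vector about the tool's x, y, z in rad. A call has exactly 10 rows; each row shifts and turns the commanded pose from where the row before left it, along the tool's axes as they then stand; what a row does not reach is not made up. A row lasts 1/10 s, in which the tool goes at most 50 mm and 8.59 degrees, less where a joint would pass 70% of its speed; a pose out of reach is approached as far as the arm can. A call with a gripper value outside its range is refused whole. The fingers move at their own pace and stop on an object; "squeeze" is the grip in N (left out, the last holds). Time passes only in rows, so rows that do not move let the fingers close, or fill a call up. It gives the time, the measured TCP pose, the force and the opening at its end, in the units of the state.
- state(): the state, without advancing time (a new reading comes with each control period).
- grab_frame(name): name is "scene" or "side" or "wrist"; returns a dict with "frame" (480x640x3 uint8, red, green, blue), "intrinsics" (3x3 intrinsics, pixels), "distortion" ([k1, k2, p1, p2, k3] as OpenCV has them; the pictures are not rectified), "eye" and "orientation" of the camera in the world. Camera axes: x right, y down, z forward; pixel columns grow to the right and rows downward; lengths in mm; the calibration is good to about 2 mm. A picture is of the moment at which its call begins. There is no depth.
- finish_job(): hands the job in, once; it reports no verdict.
Trained networks look in a picture, given as the dict that the camera call returned (one of the last four; its "shot" number tells which), for a name from the list of things; names that differ only in an ending like _2 or _b are one class to them, and where a whole thing is asked for, a point or a joint stands for the part that bears it (a point fixed in the world has none). Each returns a list of dicts, best first, with "confidence" (0 to 1); they miss things now and then, are a little off and sometimes report something else, mostly with a low value. They report only what shows in the picture. A call takes as long as a camera call. They do not tell look-alikes from the thing itself.
- silhouettes(picture, query): "mask" (480x640 bool, what is visible of it) and "xy" ([column, row] in pixels, amid what is visible of it).
The state is a dict: "clock": time; "q": joint angles; "dq": joint speeds; "joint_torque": joint torques, N m; "tcp_pos": TCP position; "ee_rot": TCP orientation; "ft_force": force on the tool from outside, world axes, zero at the start; "ft_torque": the same for the moment, N m; "width": opening from 0.0 (shut) to 1.0 (fully open).
Only numpy, scipy, OpenCV 4.12 (cv2) and the standard library are available. Lean on these libraries where they do the work, as an engineer would, in place of code of your own. Each camera call takes 0.05 s, during which the arm holds its last target.

TASK

Mount the empty orange reel on the blue-based reel stand: set it down on the black saddle between the two upright cheeks and let go, then thread the red-handled steel spindle through one cheek, the reel and the other cheek until its dark collar is fully home against the cheek. Either side of the stand will do, so come from the side that is not blocked by the tall gauge pump. Leave the loose things on the bench (mug, jar, screwdriver, padlock, grey detector) where they are.

Things in the scene. Friction and masses are not known exactly. Their poses are not given: they have to be found in the camera images.
- stand: Reel stand, fixed; origin under its centre. Blue base 80 (x) x 130 (y) x 12 mm. Two upright aluminium cheeks, 60 mm wide, 12 mm thick, tops at 100 mm, inner faces at y = +-35 mm, outer at +-47 mm, each with a 20 mm round bore; the bores' common axis is along y, 75 mm above the bench. The same from both sides.
- stand_axis (a point): Point on the bore axis half-way between the cheeks, 75 mm above the bench, y along the bores. A seated reel's centre lies here. The black saddle below is two 45 degree V notches, each 13 mm wide beside a cheek, tops about 56 mm above the bench, which carry the reel's flanges; within y = +-22 mm there is only the base.
- reel_center (a point): Centre of the rigid plastic reel (120 g, varies): yellow hub 44 mm in diameter, orange flanges 64 mm in diameter and 5 mm thick, 60 mm long overall, 50 mm between flanges, 26 mm through bore. Its axis is y; both ends alike. It starts level in its rest, centre 60 mm above the bench.
- reel: The same reel; origin at its centre, y along its axis.
- reel_rest: Grey rest in which the reel starts, fixed; origin under its centre; base 80 (x) x 76 (y) x 10 mm, V notches under the flanges only, up to 41 mm high, so that the hub can be taken from above between the flanges.
- spindle_handle (a point): Centre of the spindle's flat-sided red handle, 22 x 22 x 60 mm, the place to grip. The spindle's axis is y, tip to +y. From here along +y: handle to 30 mm, dark collar (30 mm diameter) to 36 mm, steel shaft (16 mm diameter) to the tip at 156 mm, its last 12 mm tapering to 6 mm. It starts level, 60 mm above the bench.
- spindle_mid (a point): Point on the shaft's axis 47 mm from the collar's face, 83 mm from the handle's centre; y towards the tip. It coincides with point stand_axis when the spindle is fully home. The spindle weighs about 160 g (varies) and balances on the shaft within 45 mm of the collar; gripped firmly at the handle it may sag slightly.
- spindle: The same spindle; origin on its axis at the collar's face, y towards the tip.
- spindle_rest: Grey rest in which the spindle starts, fixed to the bench; origin at the centre of its underside; base 50 (x) x 120 (y) x 10 mm with two V notches up to 60 mm high under the shaft (none under the handle). The shaft lies along its y axis.
- pump_top (a point): Top of the gauge pump, fixed: dark steel block 70 (x) x 80 (y) x 55 mm with a post and a round green gauge (80 mm diameter, 28 mm deep), 188 mm tall; this point is over the block's middle. It stands left or right of the stand and blocks that side.
- detector: Grey hand-held detector lying on the bench, loose, 70 (x) x 120 (y) x 30 mm; origin at the centre of its underside. It lies on the other side of the stand, low enough to work above.
- mug: White mug, loose, 72 mm wide and 85 mm tall, handle at its +y; origin under its centre.
- jar: Amber jar, loose, 52 mm wide, 75 mm tall; origin under its centre.
- screwdriver: Screwdriver lying on the bench, loose, about 170 mm long along its x; origin at the underside.
- padlock: Brass padlock standing on the bench, loose, 45 mm wide (y), 22 mm deep, 71 mm tall; origin under its centre.
Things that resemble listed ones, but are neither listed nor needed, are in the scene too. Of the things that look like the spindle, the smaller one is meant.

How it is judged:
By the outcome, as a careful person would: the job done as asked, in the order asked, and still so for the second after the job is handed in, with the robot touching nothing.
It also fails if it takes over 70 s, if anything falls off the work surface, if the arm or the gripper's body presses on something with over 40 N, if the wrist force passes 120 N, or if a joint passes its speed limit or range.

## Working session

There is one attempt and no reset: what is moved stays moved. The work goes in short steps, Python scripts to look and compute and a tool call to move; the robot and the scene stay as the last step left them, time stands still between calls to the robot, and variables do not carry over. Pictures are saved under pics/ and viewed, and the job is handed in when it is done.

Besides the shell and the picture viewer there is one more tool, called after "Emit:" as name(argument=value, ...) on one line, values as JSON. move_arm: Moves the arm, as the interface text tells. Its arguments: {"type":"object","properties":{"commands":{"type":"array"},"squeeze":{"type":"number"}},"required":["commands"]}

```bash
ls; mkdir -p pics
python3 - <<'E'
from cell import *
import cv2,numpy as np
print(state())
for n in ["scene","side","wrist"]:
    p=grab_frame(n); cv2.imwrite(f"pics/{n}0.png",p["frame"][:,:,::-1]); print(n,p["intrinsics"],p["distortion"],p["eye"],p["orientation"],p["shot"])
    for q in ["stand","reel","spindle","spindle_handle","reel_rest","spindle_rest","pump_top","detector"]:
        try: print(q,[(round(d["confidence"],2),[int(v) for v in d["xy"]],int(d["mask"].sum())) for d in silhouettes(p,q)])
        except Exception as e: print(q,e)
E
```

```text
pics
{'clock': 0.0, 'q': array([-1.16296289e+00,  4.23841348e-01,  1.63074166e+00, -2.10363867e-05,
        1.08861435e+00, -1.90037746e-02]), 'dq': array([-7.56473256e-04,  1.20005320e-03,  1.01866863e-03, -1.12387337e-03,
       -3.22840181e-04, -2.48842029e-06]), 'joint_torque': array([-1.52870722e-03, -5.57379341e+01, -2.81740952e+01, -3.59629587e-05,
        7.35788955e-03,  2.40131840e-05]), 'tcp_pos': array([ 258.50849499, -568.33164527,  195.12513714]), 'ee_rot': array([-3.06877943e+00, -6.65078428e-01,  5.15428639e-04]), 'ft_force': array([ 0.15674572, -0.57936826, -0.34781653]), 'ft_torque': array([-0.01336874,  0.01006246,  0.02959756]), 'width': 0.9994985565293301}
scene [[613.66579745   0.         315.07433884]
 [  0.         613.66579745 227.6041796 ]
 [  0.           0.           1.        ]] [-0.09300689  0.          0.          0.          0.        ] [1394.38761013 -333.12824054 1114.5800687 ] [-2.02908226 -1.39324393  0.56491836] 1
stand [(0.55, [351, 287], 2323)]
reel [(0.77, [214, 256], 574), (0.65, [344, 326], 545), (0.26, [228, 319], 2759)]
spindle [(0.95, [410
[... 708 characters left out ...]
4, [453, 278], 529), (0.77, [238, 326], 791)]
spindle_handle [(0.81, [241, 325], 791), (0.76, [456, 274], 541)]
reel_rest [(0.92, [386, 245], 609)]
spindle_rest [(0.8, [244, 361], 1133), (0.66, [240, 323], 875)]
pump_top [(0.93, [336, 201], 1656)]
detector [(0.97, [188, 301], 1789)]
wrist [[339.49336573   0.         315.32464556]
 [  0.         339.49336573 237.93470439]
 [  0.           0.           1.        ]] [0.01986028 0.         0.         0.         0.        ] [ 324.56907291 -540.05431336  373.81304198] [ 2.43087723 -1.56415901 -0.22633671] 3
stand []
reel []
spindle [(0.77, [63, 97], 5172)]
spindle_handle [(0.72, [64, 98], 5235)]
reel_rest []
spindle_rest []
pump_top []
detector []
```

View pics/scene0.png

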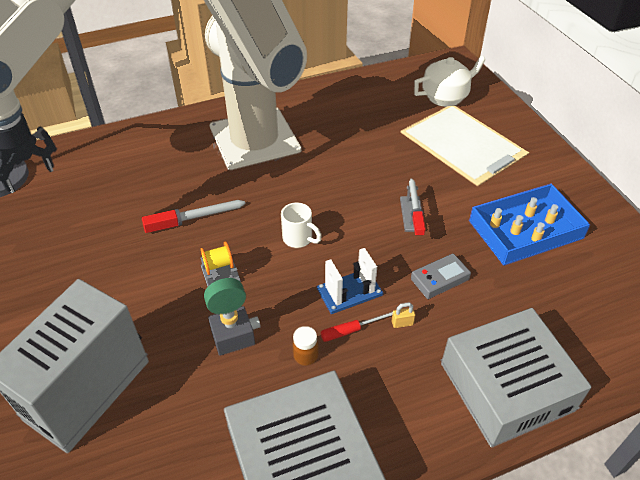

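View pics/side0.png

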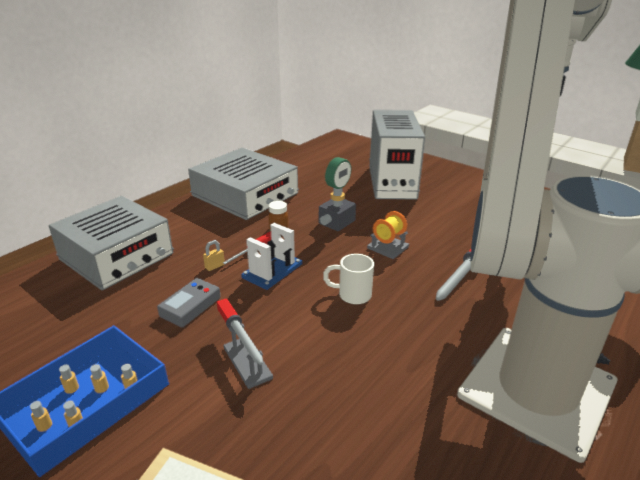

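View pics/wrist0.png

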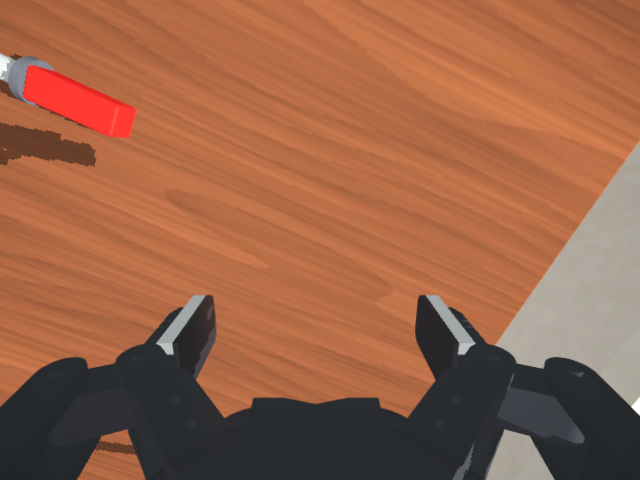

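The pump is on the stand's -y side and the detector on its +y side. The small spindle (413,210) lies in its rest near the box, the reel at (217,258), and the stand at (351,287). I'll zoom in for features.

```bash
cat > h.py <<'E'
import numpy as np,cv2
from scipy.spatial.transform import Rotation as R
from scipy.optimize import least_squares
def cam(p):
    return dict(K=np.array(p["intrinsics"]),D=np.array(p["distortion"]),eye=np.array(p["eye"]),R=R.from_rotvec(p["orientation"]).as_matrix())
def proj(c,X):
    X=np.atleast_2d(X).astype(float); Rc=c["R"].T; t=-Rc@c["eye"]
    return cv2.projectPoints(X.reshape(-1,1,3),cv2.Rodrigues(Rc)[0],t,c["K"],c["D"])[0].reshape(-1,2)
def ray(c,uv):
    u=cv2.undistortPoints(np.array(uv,float).reshape(-1,1,2),c["K"],c["D"]).reshape(-1,2)
    return (c["R"]@np.c_[u,np.ones(len(u))].T).T
def onz(c,uv,z):
    d=ray(c,uv); return c["eye"]+d*((z-c["eye"][2])/d[:,2])[:,None]
def tri(cs,uvs):
    def f(X): return np.concatenate([proj(c,X)[0]-uv for c,uv in zip(cs,uvs)])
    r=least_squares(f,[500,0,50]); return r.x,np.abs(r.fun).max()
E
python3 - <<'E'
from h import *
for n,b in [("scene",(310,240,400,315)),("scene",(195,235,255,300)),("scene",(390,170,440,240)),("side",(235,210,315,295)),("side",(360,200,420,265)),("side",(210,290,280,390))]:
    im=cv2.imread(f"pics/{n}0.png"); x0,y0,x1,y1=b; s=min(800//(x1-x0),600//(y1-y0)); 
    cv2.imwrite(f"pics/z_{n}_{x0}.png",cv2.resize(im[y0:y1,x0:x1],None,fx=s,fy=s,interpolation=cv2.INTER_CUBIC)); print(n,b,s)
E
```

```text
scene (310, 240, 400, 315) 8
scene (195, 235, 255, 300) 9
scene (390, 170, 440, 240) 8
side (235, 210, 315, 295) 7
side (360, 200, 420, 265) 9
side (210, 290, 280, 390) 6
```

View pics/z_scene_310.png

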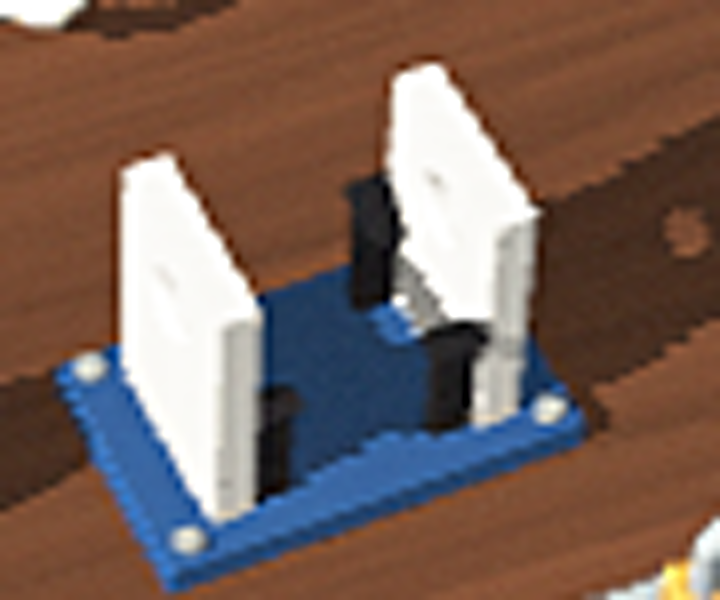

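View pics/z_side_235.png

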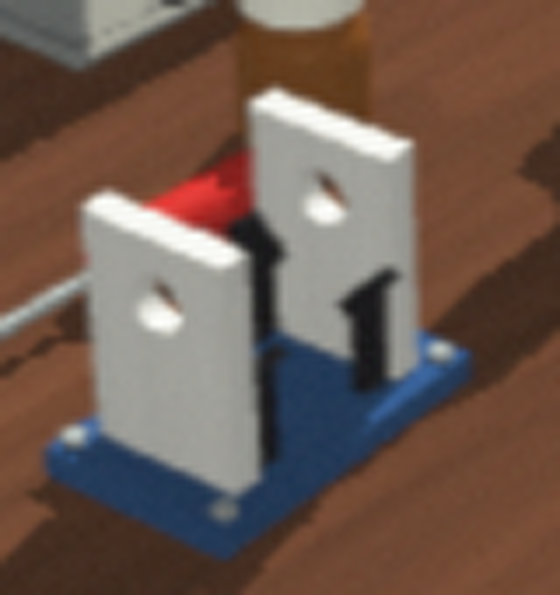

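View pics/z_scene_390.png

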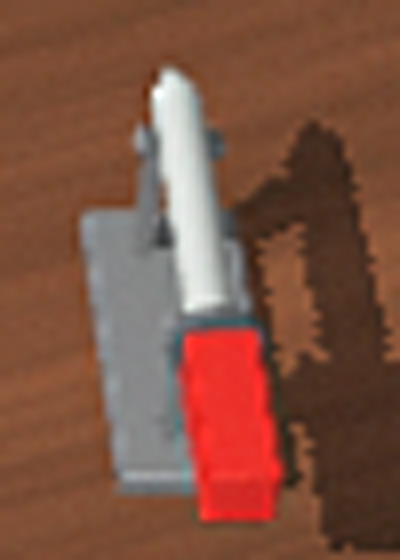

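View pics/z_side_210.png

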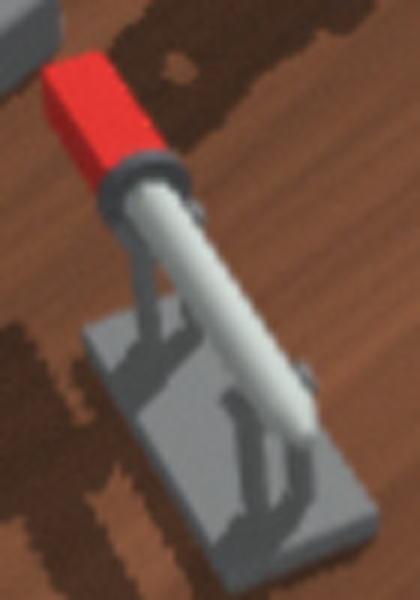

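View pics/z_scene_195.png

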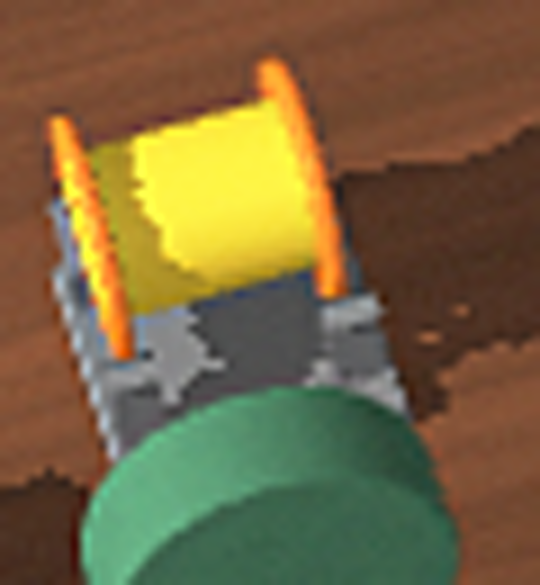

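View pics/z_side_360.png

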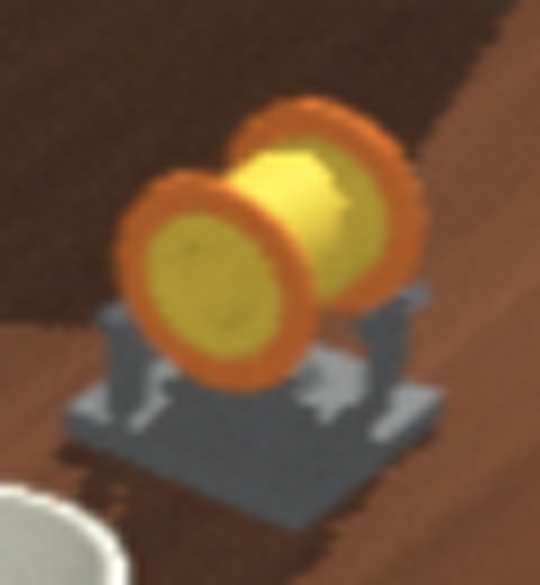

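```bash
cat > fit.py <<'E'
from h import *
from cell import *
SC=cam(grab_frame("scene")); SD=cam(grab_frame("side"))
def fit(F,z0,free_z,x0):
    def f(p):
        Rz=R.from_euler("z",p[2]).as_matrix(); o=np.array([p[0],p[1],p[3] if free_z else z0])
        r=[]
        for c,s,off,L in F:
            uv=np.array([l[0] for l in L],float); uv=np.array(off)+(uv+.5)/s-.5
            X=np.array([l[1] for l in L],float)@Rz.T+o
            r.append((proj(c,X)-uv).ravel())
        return np.concatenate(r)
    best=min((least_squares(f,[*x0,a]+([z0] if free_z else []),loss="soft_l1") for a in [0,1.57,3.14,-1.57]),key=lambda r:r.cost)
    return best.x,np.abs(f(best.x)).reshape(-1,2).max(1).round(1)
st=[(SC,8,(310,240),[((120,168),(-30,-47,100)),((172,153),(-30,-35,100)),((222,328),(30,-47,100)),((262,312),(30,-35,100)),((395,75),(-30,35,100)),((440,65),(-30,47,100)),((497,228),(30,35,100)),((540,212),(30,47,100)),((165,573),(40,-65,12)),((58,375),(-40,-65,12)),((585,425),(40,65,12))]),
(SD,7,(235,210),[((85,205),(30,47,100)),((243,268),(-30,47,100)),((162,305),(0,47,75)),((250,103),(30,-35,100)),((272,90),(30,-47,100)),((410,150),(-30,-35,100)),((325,198),(0,-35,75)),((222,558),(-40,65,0)),((47,455),(40,65,12)),((470,360),(-40,-65,12))])]
print("stand",*fit(st,0,False,(600,0)))
print("stand z",*fit(st,0,True,(600,0)))
sp=[(SC,8,(390,170),[((200,480),(-11,-30,11)),((280,468),(11,-30,11)),((203,520),(-11,-30,-11)),((275,515),(11,-30,-11)),((183,340),(-11,30,11)),((258,328),(11,30,11)),((170,70),(0,156,0))]),
(SD,6,(210,290),[((42,75),(11,-30,11)),((98,52),(-11,-30,11)),((165,155),(-11,30,11)),((308,438),(0,156,0))])]
print("spindle",*fit(sp,60,False,(500,200)))
print("spindle z",*fit(sp,60,True,(500,200)))
rl=[(SC,9,(195,235),[((90,240),(0,-27.5,0)),((302,178),(0,27.5,0))]),(SD,9,(360,200),[((216,281),(0,28.5,0)),((327,205),(0,-26.5,0))])]
print("reel",*fit(rl,60,False,(500,-200)))
print("reel z",*fit(rl,60,True,(500,-200)))
def both(q,z):
  for n in ["scene","side"]:
    p=grab_frame(n)
    for d in silhouettes(p,q): print(q,n,round(d["confidence"],2),onz(cam(p),[d["xy"]],z).round(0))
for q,z in [("pump_top",100),("mug",42),("jar",38),("padlock",35),("detector",15),("screwdriver",12)]: both(q,z)
E
python3 fit.py
```

```text
stand [618.47211749  35.31199798  -6.2277724 ] [0.2 1.6 1.  0.9 0.8 1.5 0.9 1.3 0.1 1.6 0.9 1.2 3.5 1.5 0.9 0.7 3.9 1.4
 1.1 1.5 1.2]
stand z [6.18495905e+02 3.53094910e+01 5.55074036e-02 7.50231972e-02] [0.2 1.6 1.  0.9 0.8 1.5 0.9 1.3 0.1 1.6 1.  1.2 3.5 1.5 0.9 0.8 3.9 1.4
 1.1 1.5 1.2]
spindle [529.05891784 251.41172815  20.06503136] [1.2 0.2 0.7 0.7 1.8 0.5 0.6 1.6 0.4 0.3 0.9]
spindle z [529.0580586  251.40538248 -30.20035464  59.55453217] [1.1 0.3 0.7 0.8 1.6 0.5 0.6 1.5 0.4 0.3 1.1]
reel [ 461.21148654 -228.08173998   18.84962269] [0.8 0.9 0.8 1.3]
reel z [ 4.61445861e+02 -2.27966317e+02 -3.48566480e-04  6.06800362e+01] [0.7 0.9 0.9 1.4]
pump_top scene 0.66 [[ 666. -251.  100.]]
pump_top side 0.75 [[ 594. -188.  100.]]
mug scene 0.61 [[422. -13.  42.]]
mug side 0.88 [[416. -15.  42.]]
mug side 0.45 [[ 476. -260.   42.]]
jar scene 0.75 [[ 745. -119.   38.]]
padlock scene 0.65 [[742. 111.  35.]]
padlock side 0.72 [[722. 116.  35.]]
detector scene 0.63 [[667. 239.  15.]]
detector side 0.97 [[663. 249.  15.]]
screwdriver scene 0.97 [[713. -22.  12.]]
screwdriver scene 0.23 [[ 422. -221.   12.]]
screwdriver side 0.75 [[638.  13.  12.]]
screwdriver side 0.71 [[670. 247.  12.]]
screwdriver side 0.54 [[718. -47.  12.]]
```

```bash
cat > ov.py <<'E'
from h import *
def T(x,y,z,yaw): return lambda P: np.array(P,float)@R.from_euler("z",yaw).as_matrix().T+[x,y,z]
def box(im,c,f,a,b,off,s,col=(0,255,0)):
    C=[(x,y,z) for x in (a[0],b[0]) for y in (a[1],b[1]) for z in (a[2],b[2])]
    uv=proj(c,f(C)); uv=((uv-off+.5)*s-.5)
    for i in range(8):
        for k in (1,2,4):
            if not i&k: cv2.line(im,*[tuple(int(v) for v in uv[j]) for j in (i,i|k)],col,1)
def circ(im,c,f,ctr,ax,r,off,s,col=(255,0,255)):
    t=np.linspace(0,2*np.pi,40); P=np.zeros((40,3)); o=[i for i in range(3) if i!=ax]; P[:,o[0]]=r*np.cos(t);P[:,o[1]]=r*np.sin(t)
    uv=((proj(c,f(P+np.array(ctr)))-off+.5)*s-.5)
    cv2.polylines(im,[uv.astype(np.int32)],True,col,1)
def crop(im,b,s): x0,y0,x1,y1=b; return cv2.resize(im[y0:y1,x0:x1],None,fx=s,fy=s,interpolation=cv2.INTER_CUBIC)
E
python3 - <<'E'
from ov import *
from cell import *
f=T(618.5,35.3,0,.0555)
for n,b,s in [("scene",(310,240,400,315),8),("side",(235,210,315,295),7)]:
    p=grab_frame(n); c=cam(p); im=crop(np.ascontiguousarray(p["frame"][:,:,::-1]),b,s); off=np.array(b[:2])
    box(im,c,f,(-40,-65,0),(40,65,12),off,s)
    for y in((35,47),(-47,-35)): box(im,c,f,(-30,y[0],12),(30,y[1],100),off,s,(0,0,255)); [circ(im,c,f,(0,yy,75),1,10,off,s) for yy in y]
    cv2.imwrite(f"pics/o_{n}.png",im)
E
```

```text
(no output)
```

View pics/o_side.png

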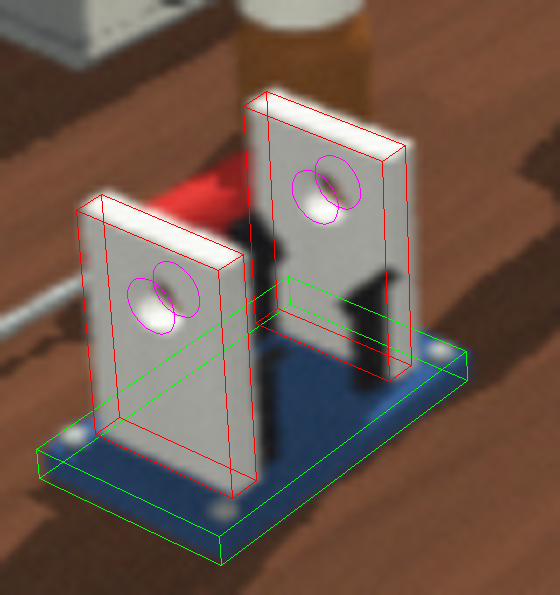

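View pics/o_scene.png

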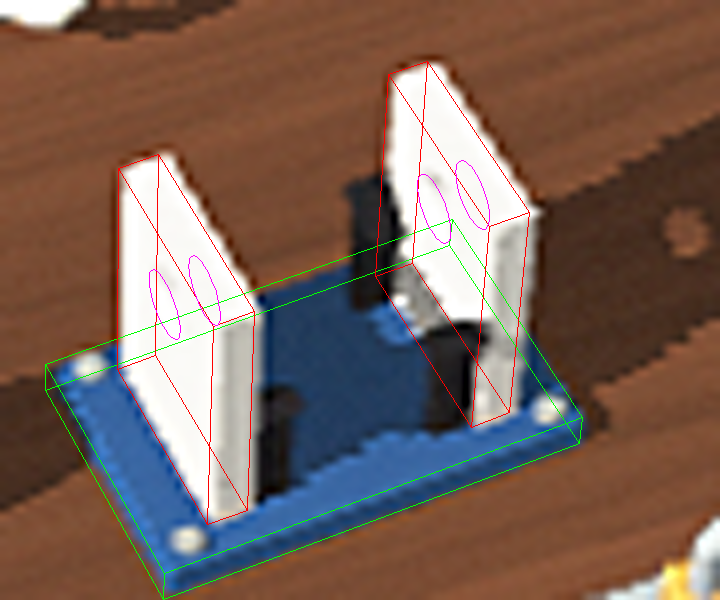

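```bash
sed -i 's/((243,268),(-30,47,100)),//; s/((410,150),(-30,-35,100)),/((412,145),(-30,-47,100)),((247,252),(-30,35,100)),/' fit.py; sed -i '/^for q,z/d' fit.py; python3 fit.py
```

```text
stand [6.18534823e+02 3.55489882e+01 5.13835889e-02] [0.1 1.5 1.  0.9 0.6 1.3 0.8 1.2 0.1 1.4 0.8 1.3 1.7 0.9 0.7 0.9 0.7 1.4
 1.2 1.7 1.1]
stand z [ 6.18507533e+02  3.55504334e+01  5.13468526e-02 -9.75584143e-02] [0.1 1.5 1.  0.9 0.6 1.3 0.8 1.2 0.1 1.4 0.8 1.3 1.7 0.9 0.7 0.9 0.7 1.4
 1.2 1.7 1. ]
spindle [529.05891784 251.41172815  20.06503136] [1.2 0.2 0.7 0.7 1.8 0.5 0.6 1.6 0.4 0.3 0.9]
spindle z [529.0580586  251.40538248 -30.20035464  59.55453217] [1.1 0.3 0.7 0.8 1.6 0.5 0.6 1.5 0.4 0.3 1.1]
reel [ 461.21148654 -228.08173998   18.84962269] [0.8 0.9 0.8 1.3]
reel z [ 4.61445861e+02 -2.27966317e+02 -3.48566480e-04  6.06800362e+01] [0.7 0.9 0.9 1.4]
```

```bash
cat > go.py <<'E'
from h import *
from cell import *
def plan(x,y,z,yang,rot_first=True):
    """target TCP xyz mm, tool y world angle deg, tool down"""
    s=state(); Rm=R.from_rotvec(s["ee_rot"]); p=np.array(s["tcp_pos"])
    a=np.radians(yang); ty=np.array([np.cos(a),np.sin(a),0]); tz=np.array([0,0,-1.]); tx=np.cross(ty,tz)
    Rt=R.from_matrix(np.c_[tx,ty,tz]); d=np.array([x,y,z])-p
    print("t",round(float(s["clock"]),2),"tcp",p.round(1),"tooly",np.degrees(np.arctan2(Rm.as_matrix()[1,1],Rm.as_matrix()[0,1])).round(2),"tilt z",Rm.as_matrix()[:,2].round(4),"q",np.round(s["q"],2),"F",np.round(s["ft_force"],1),"w",round(float(s["width"]),3))
    print("turn(tool) rad",(Rm.inv()*Rt).as_rotvec().round(4),"shift now-axes mm",Rm.inv().apply(d).round(1),"shift after-turn mm",Rt.inv().apply(d).round(1))
E
python3 - <<'E'
from go import *
import cell
print([n for n in dir(cell) if n[0]!='_'])
try: print(grasp_offset)
except Exception as e: print(e)
SC=cam(grab_frame("scene")); SD=cam(grab_frame("side"))
print(tri([SC,SD],[(225,296),(337,173)]), onz(SC,[(233,335)],30),onz(SD,[(338,215)],30))
plan(461.2,-228,230,0)
E
```

```text
['Unreachable', 'finish_job', 'grab_frame', 'grasp_offset', 'silhouettes', 'state']
18.700000000000003
(array([ 642.2993649 , -245.38003095,  147.54266948]), np.float64(0.6341610311608292)) [[ 657.37068234 -245.31118813   30.        ]] [[ 628.64521388 -239.09356411   30.        ]]
t 2.95 tcp [ 258.7 -568.9  195.9] tooly -65.55 tilt z [-0.  0. -1.] q [-1.16  0.42  1.63 -0.    1.09 -0.02] F [-0.6  0.3 -0.4] w 1.003
turn(tool) rad [-0.    -0.    -1.144] shift now-axes mm [ 325.4 -226.5  -34.1] shift after-turn mm [340.9 202.5 -34.1]
```

```bash
cat >> go.py <<'E'
    for n in (8,10,14,18):
        rv=(Rm.inv()*Rt).as_rotvec()/n; dR=R.from_rotvec(rv)
        A=sum((dR**k).as_matrix() for k in range(n)); dp=np.linalg.solve(A,Rm.inv().apply(d))
        print("rows",n,"shift mm",dp.round(2),"turn",rv.round(4), "deg",np.degrees(np.linalg.norm(rv)).round(2))
E
python3 -c "
from go import *
plan(461.2,-228,230,0)"
```

```text
t 2.95 tcp [ 258.7 -568.9  195.9] tooly -65.55 tilt z [-0.  0. -1.] q [-1.16  0.42  1.63 -0.    1.09 -0.02] F [-0.6  0.3 -0.4] w 1.003
turn(tool) rad [-0.    -0.    -1.144] shift now-axes mm [ 325.4 -226.5  -34.1] shift after-turn mm [340.9 202.5 -34.1]
rows 8 shift mm [52.02 -5.62 -4.26] turn [-0.    -0.    -0.143] deg 8.19
rows 10 shift mm [41.69 -3.9  -3.41] turn [-0.     -0.     -0.1144] deg 6.55
rows 14 shift mm [29.83 -2.3  -2.43] turn [-0.     -0.     -0.0817] deg 4.68
rows 18 shift mm [23.22 -1.58 -1.89] turn [-0.     -0.     -0.0636] deg 3.64
```

Emit:
move_arm(commands=[[0,0.0417,-0.0039,-0.0034,0,0,-0.1144],[0,0.0417,-0.0039,-0.0034,0,0,-0.1144],[0,0.0417,-0.0039,-0.0034,0,0,-0.1144],[0,0.0417,-0.0039,-0.0034,0,0,-0.1144],[0,0.0417,-0.0039,-0.0034,0,0,-0.1144],[0,0.0417,-0.0039,-0.0034,0,0,-0.1144],[0,0.0417,-0.0039,-0.0034,0,0,-0.1144],[0,0.0417,-0.0039,-0.0034,0,0,-0.1144],[0,0.0417,-0.0039,-0.0034,0,0,-0.1144],[0,0.0417,-0.0039,-0.0034,0,0,-0.1144]], squeeze=60)

```text
clock: 3.95
tcp_pos: [461.8, -226.3, 230.1]
ee_rot: [2.216, 2.227, 0.001]
ft_force: [0.2, 0.4, 1.0]
width: 0.999
```

Run:
```python
from go import *
from ov import *
plan(461.2,-228,130,0)
p=grab_frame("wrist"); c=cam(p); im=np.ascontiguousarray(p["frame"][:,:,::-1])
print(c["eye"],c["R"].round(3))
f=T(461.2,-228,60,0); off=np.array([0,0])
for y in (30,25,-25,-30): circ(im,c,f,(0,y,0),1,32,off,1)
box(im,c,T(461.2,-228,0,0),(-40,-38,0),(40,38,10),off,1)
cv2.imwrite("pics/w1.png",im)
```

```text
t 3.95 tcp [ 461.8 -226.3  230.1] tooly 0.28 tilt z [ 6.e-04 -1.e-04 -1.e+00] q [-0.48  0.22  1.84  0.    1.08 -0.48] F [0.2 0.4 1. ] w 0.999
turn(tool) rad [0.0006 0.0001 0.0049] shift now-axes mm [ -1.6  -0.7 100.1] shift after-turn mm [ -1.7  -0.6 100.1]
rows 8 shift mm [-0.21 -0.08 12.52] turn [0.0001 0.     0.0006] deg 0.04
rows 10 shift mm [-0.17 -0.06 10.01] turn [0.0001 0.     0.0005] deg 0.03
rows 14 shift mm [-0.12 -0.05  7.15] turn [0.     0.     0.0004] deg 0.02
rows 18 shift mm [-0.09 -0.04  5.56] turn [0.     0.     0.0003] deg 0.02
[ 461.81810746 -155.39949401  408.03486936] [[ 1.     0.005  0.001]
 [ 0.005 -0.959 -0.284]
 [-0.001  0.284 -0.959]]
```

View pics/w1.png

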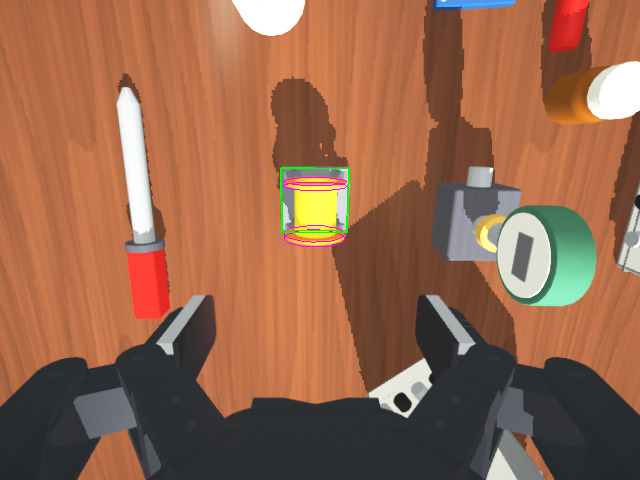

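The overlay of my reel estimate matches the reel at (315,210). I'll check it zoomed in.

Run:
```python
from go import *
from ov import *
p=grab_frame("wrist"); c=cam(p); b=(270,155,365,255);s=6; raw=crop(np.ascontiguousarray(p["frame"][:,:,::-1]),b,s);im=raw.copy()
f=T(461.2,-228,60,0); off=np.array(b[:2])
for y in (30,25,-25,-30): circ(im,c,f,(0,y,0),1,32,off,s)
box(im,c,T(461.2,-228,0,0),(-40,-38,0),(40,38,10),off,s)
cv2.imwrite("pics/w1z.png",im)
```

```text
(no output)
```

View pics/w1z.png

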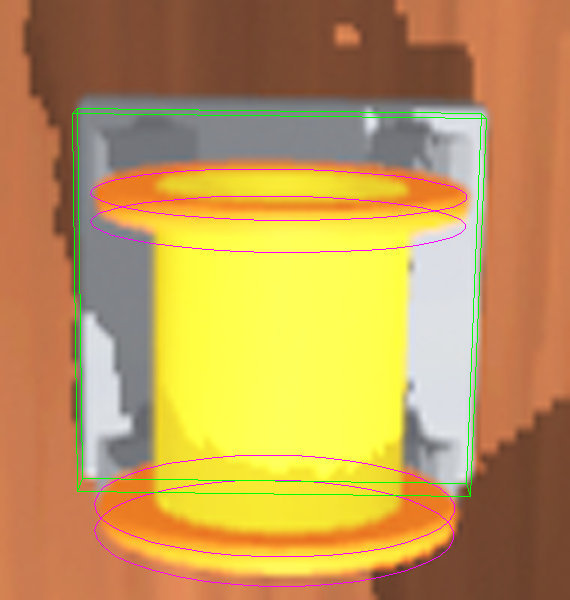

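The reel is within 1 mm under the tool (y about -226). Descending.

Emit:
move_arm(commands=[[0,0,0,0.03,0,0,0],[0,0,0,0.03,0,0,0],[0,0,0,0.03,0,0,0],[0,0,0,0.03,0,0,0],[0,0,0,0.025,0,0,0],[0,0,0,0.02,0,0,0],[0,0,0,0.015,0,0,0],[0,0,0,0.01,0,0,0],[0,0,0,0,0,0,0],[1,0,0,0,0,0,0]], squeeze=50)

```text
clock: 5.05
tcp_pos: [461.5, -228.4, 40.2]
ee_rot: [2.222, 2.221, 0.0]
ft_force: [-0.1, 0.4, -0.1]
width: 0.858
```

Emit:
move_arm(commands=[[1,0,0,0,0,0,0],[1,0,0,0,0,0,0],[1,0,0,0,0,0,0],[1,0,0,0,0,0,0],[1,0,0,0,0,0,0],[1,0,0,-0.01,0,0,0],[1,0,0,-0.01,0,0,0],[1,0,0,-0.02,0,0,0],[1,0,0,-0.03,0,0,0],[1,0,0,-0.03,0,0,0]])

```text
clock: 6.05
tcp_pos: [460.9, -227.7, 141.3]
ee_rot: [-2.221, -2.221, 0.0]
ft_force: [0.6, 0.2, -1.1]
width: 0.301
```

Run:
```python
from go import *
from ov import *
p=grab_frame("wrist");cv2.imwrite("pics/w2.png",p["frame"][:,:,::-1])
plan(618.5,35.5,180,2.9)
```

```text
t 6.1 tcp [ 463.7 -229.2  146.1] tooly 0.0 tilt z [ 0.0061 -0.0032 -1.    ] q [-0.48  0.33  1.91  0.    0.89 -0.48] F [ 1.6 -0.8  2.8] w 0.31
turn(tool) rad [ 0.006   0.0033 -0.0506] shift now-axes mm [264.6 155.  -33.8] shift after-turn mm [256.5 168.  -33.9]
rows 8 shift mm [32.64 20.1  -4.23] turn [ 0.0008  0.0004 -0.0063] deg 0.37
rows 10 shift mm [26.11 16.09 -3.38] turn [ 0.0006  0.0003 -0.0051] deg 0.29
rows 14 shift mm [18.64 11.51 -2.42] turn [ 0.0004  0.0002 -0.0036] deg 0.21
rows 18 shift mm [14.49  8.96 -1.88] turn [ 0.0003  0.0002 -0.0028] deg 0.16
```

View pics/w2.png

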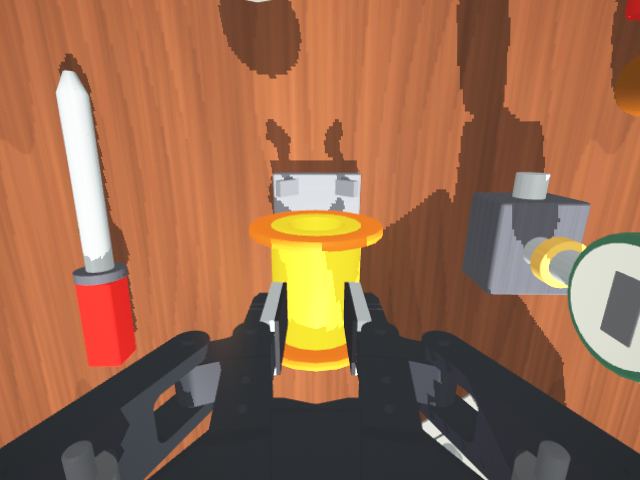

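The reading 0.31 implies an opening of about 26 mm, where the hub is 44 mm. I'll check where the reel sits in the grip.

Run:
```python
from go import *
from ov import *
p=grab_frame("wrist"); c=cam(p); im=np.ascontiguousarray(p["frame"][:,:,::-1]); s=state(); t=s["tcp_pos"]; print(t,s["width"],s["ft_force"])
off=np.array([0,0])
for dz,col in ((18.7,(255,0,255)),(-5,(255,0,0))):
    f=T(461.3,-228,t[2]+dz,0)
    for y in (30,-30): circ(im,c,f,(0,y,0),1,32,off,1,col)
cv2.imwrite("pics/w3.png",im)
p=grab_frame("side"); c=cam(p); im=np.ascontiguousarray(p["frame"][:,:,::-1]); b=(320,120,470,270)
im=crop(im,b,4); off=np.array(b[:2])
f=T(461.3,-228,t[2]+18.7,0)
for y in (30,-30): circ(im,c,f,(0,y,0),1,32,off,4)
cv2.imwrite("pics/s3.png",im)
```

```text
[ 463.83811356 -229.25093431  144.35664593] 0.30359548017731314 [ 0.85636359 -0.2735925  -1.03306017]
```

View pics/w3.png

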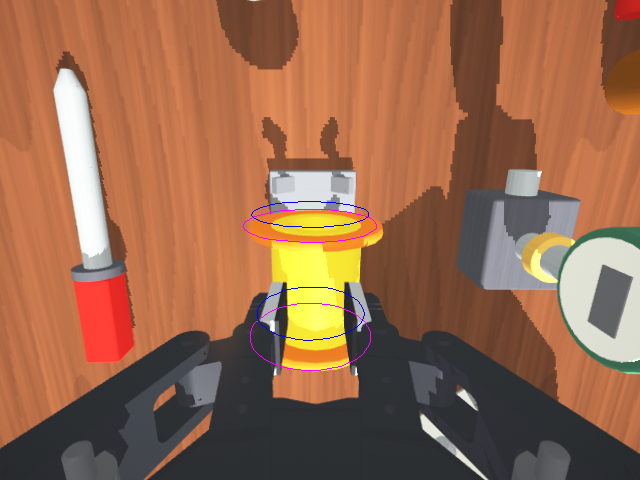

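View pics/s3.png

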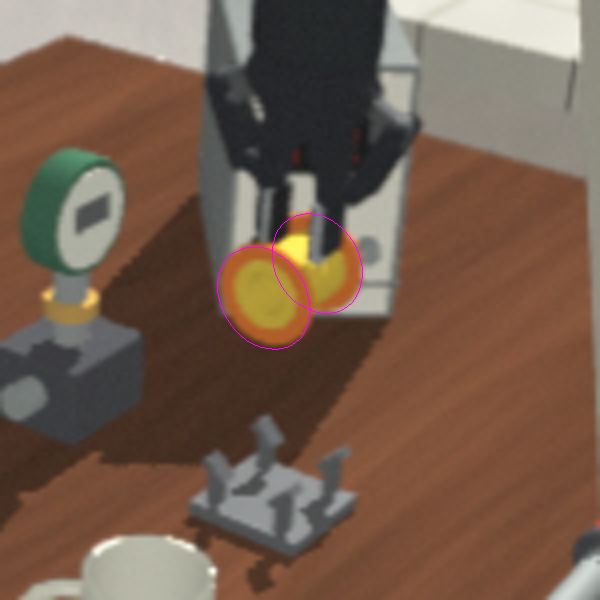

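The side view shows the reel level and centred at the grasp point (magenta model matches), so the grip is good and the width scale is evidently not linear. Moving over the stand.

Emit:
move_arm(commands=[[1,0.013,0.008,-0.002,0,0,-0.005],[1,0.026,0.016,-0.002,0,0,-0.005],[1,0.03,0.0184,-0.002,0,0,-0.005],[1,0.03,0.0184,-0.002,0,0,-0.005],[1,0.03,0.0184,-0.002,0,0,-0.005],[1,0.03,0.0184,-0.002,0,0,-0.005],[1,0.03,0.0184,-0.002,0,0,-0.005],[1,0.03,0.0184,-0.002,0,0,-0.005],[1,0.026,0.016,-0.002,0,0,-0.005],[1,0.013,0.008,-0.002,0,0,-0.005]])

```text
clock: 7.2
tcp_pos: [613.9, 36.6, 158.6]
ee_rot: [-2.161, -2.278, 0.002]
ft_force: [-0.3, 0.1, -1.6]
width: 0.299
```

Run:
```python
from go import *
from ov import *
p=grab_frame("wrist"); c=cam(p); im=np.ascontiguousarray(p["frame"][:,:,::-1]); plan(618.5,35.5,165,2.9)
off=np.array([0,0])
f=T(618.5,35.5,0,.0514)
box(im,c,f,(-40,-65,0),(40,65,12),off,1)
for y in((35,47),(-47,-35)): box(im,c,f,(-30,y[0],12),(30,y[1],100),off,1,(0,0,255))
cv2.imwrite("pics/w4.png",im)
```

```text
t 7.25 tcp [614.9  37.4 159.1] tooly 3.04 tilt z [-5.e-04  1.e-03 -1.e+00] q [ 0.04  0.45  1.68  0.    1.01 -0.01] F [ 1.3  1.7 -0.9] w 0.3
turn(tool) rad [-0.0005 -0.001   0.0025] shift now-axes mm [-2.1  3.5 -5.9] shift after-turn mm [-2.1  3.5 -5.9]
rows 8 shift mm [-0.26  0.44 -0.74] turn [-0.0001 -0.0001  0.0003] deg 0.02
rows 10 shift mm [-0.21  0.35 -0.59] turn [-0.     -0.0001  0.0002] deg 0.02
rows 14 shift mm [-0.15  0.25 -0.42] turn [-0.     -0.0001  0.0002] deg 0.01
rows 18 shift mm [-0.12  0.2  -0.33] turn [-0.     -0.0001  0.0001] deg 0.01
```

View pics/w4.png

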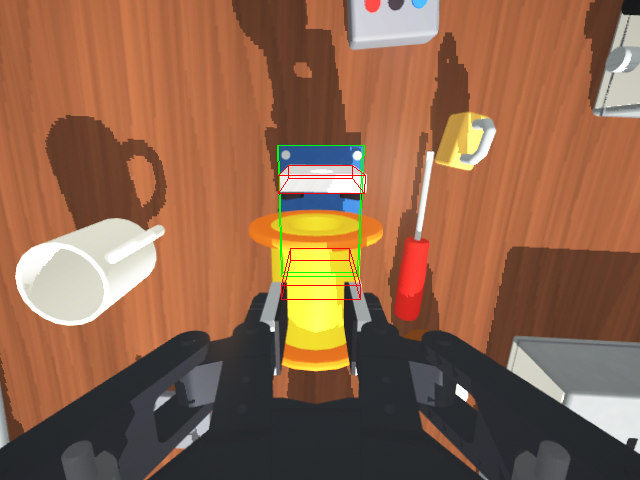

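Run:
```python
from go import *
from ov import *
p=grab_frame("wrist"); c=cam(p); raw=np.ascontiguousarray(p["frame"][:,:,::-1]); b=(240,135,390,235); im=crop(raw,b,5);off=np.array(b[:2])
t=state()["tcp_pos"]; print(t)
f=T(618.5,35.5,0,.0514)
box(im,c,f,(-40,-65,0),(40,65,12),off,5)
box(im,c,f,(-30,35,12),(30,47,100),off,5,(0,0,255))
g=T(t[0],t[1],t[2]+18.7,.053)
circ(im,c,g,(0,30,0),1,32,off,5)
cv2.imwrite("pics/w5.png",im)
```

```text
[613.9683165   35.7135624  159.02137114]
```

View pics/w5.png

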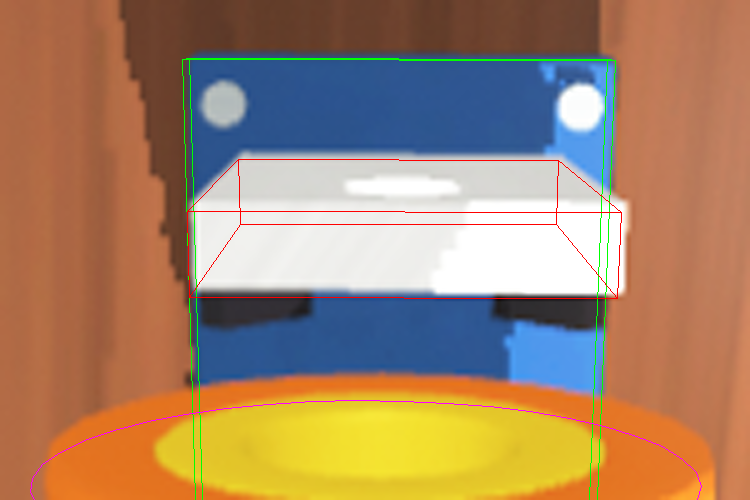

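Run:
```python
from go import *
for i in range(2):
    p=grab_frame("wrist"); c=cam(p); s=state(); M=R.from_rotvec(s["ee_rot"]).as_matrix()
    print("eye",c["eye"].round(2),"tcp",s["tcp_pos"].round(2),"eye in tool",(M.T@(c["eye"]-s["tcp_pos"])).round(2), "clk",s["clock"])
```

```text
eye [610.85 106.51 336.89] tcp [613.16  34.43 158.9 ] eye in tool [  72.08    1.08 -178.  ] clk 7.35
eye [610.26 105.29 336.75] tcp [612.77  33.55 158.94] eye in tool [  71.73    0.74 -177.83] clk 7.4
```

Emit:
move_arm(commands=[[1,0,0.002,0.01,0,0,0],[1,0,0.002,0.01,0,0,0],[1,0,0.002,0.007,0,0,0],[1,0,0,0.005,0,0,0],[1,0,0,0,0,0,0],[1,0,0,0,0,0,0],[1,0,0,0,0,0,0],[1,0,0,0,0,0,0],[1,0,0,0,0,0,0],[1,0,0,0,0,0,0]])

```text
clock: 8.4
tcp_pos: [619.9, 33.9, 128.2]
ee_rot: [2.165, 2.276, 0.001]
ft_force: [0.4, 0.6, -2.3]
width: 0.304
```

Run:
```python
from go import *
from ov import *
for i in range(3):
    p=grab_frame("wrist"); c=cam(p); s=state(); print("eye",c["eye"].round(2),"tcp",s["tcp_pos"].round(2))
plan(619,36.6,120,2.9)
raw=np.ascontiguousarray(p["frame"][:,:,::-1]); b=(240,115,390,235); im=crop(raw,b,5);off=np.array(b[:2])
f=T(619,36.6,0,.0514)
box(im,c,f,(-40,-65,0),(40,65,12),off,5)
box(im,c,f,(-30,35,12),(30,47,100),off,5,(0,0,255))
cv2.imwrite("pics/w6.png",im)
```

```text
eye [616.7  104.71 306.04] tcp [619.82  33.85 128.09]
eye [616.69 104.71 305.98] tcp [619.84  33.89 128.05]
eye [616.68 104.7  305.93] tcp [619.84  33.9  128.02]
t 8.55 tcp [619.8  33.9 128. ] tooly 2.87 tilt z [ 2.e-04  1.e-04 -1.e+00] q [ 0.04  0.5   1.69  0.    0.96 -0.01] F [ 0.1 -0.   0. ] w 0.298
turn(tool) rad [ 0.0002 -0.     -0.0006] shift now-axes mm [ 2.7 -0.7  8. ] shift after-turn mm [ 2.7 -0.7  8. ]
rows 8 shift mm [ 0.34 -0.09  1.  ] turn [ 0.     -0.     -0.0001] deg 0.0
rows 10 shift mm [ 0.27 -0.07  0.8 ] turn [ 0.     -0.     -0.0001] deg 0.0
rows 14 shift mm [ 0.2  -0.05  0.57] turn [ 0. -0. -0.] deg 0.0
rows 18 shift mm [ 0.15 -0.04  0.45] turn [ 0. -0. -0.] deg 0.0
```

View pics/w6.png

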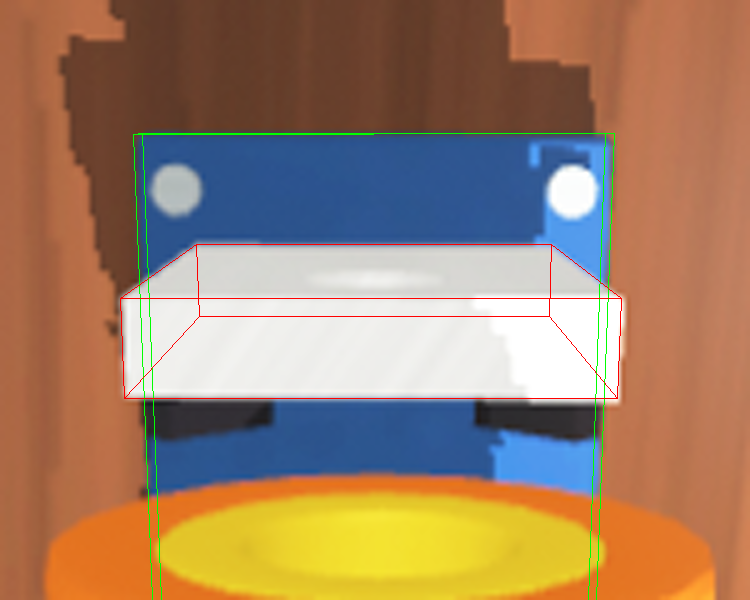

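The arm is settled and the stand model overlays the cheeks accurately: stand at about (619.2, 36.2). Lowering the reel.

Emit:
move_arm(commands=[[1,0.002,-0.0005,0.005,0,0,0],[1,0,0,0.01,0,0,0],[1,0,0,0.01,0,0,0],[1,0,0,0.01,0,0,0],[1,0,0,0.01,0,0,0],[1,0,0,0.01,0,0,0],[1,0,0,0.007,0,0,0],[1,0,0,0.005,0,0,0],[1,0,0,0,0,0,0],[1,0,0,0,0,0,0]])

```text
clock: 9.55
tcp_pos: [619.4, 35.8, 61.1]
ee_rot: [2.165, 2.276, 0.0]
ft_force: [0.1, 0.1, -0.6]
width: 0.302
```

Run:
```python
from go import *
from ov import *
plan(619,36,56,2.9)
for n,b,s in [("scene",(310,220,400,310),6),("side",(235,180,315,290),5),("wrist",(200,100,440,400),2)]:
    p=grab_frame(n); cv2.imwrite(f"pics/{n}7.png",crop(np.ascontiguousarray(p["frame"][:,:,::-1]),b,s))
a=[cv2.imread(f"pics/{n}7.png") for n in("side","wrist")]
a=[cv2.resize(x,(400,int(x.shape[0]*400/x.shape[1])))[:500] for x in a]; h=min(x.shape[0] for x in a)
cv2.imwrite("pics/m7.png",np.hstack([x[:h] for x in a]))
```

```text
t 9.55 tcp [619.4  35.8  61.1] tooly 2.87 tilt z [ 2.e-04  1.e-04 -1.e+00] q [ 0.04  0.59  1.72  0.    0.83 -0.01] F [ 0.1  0.1 -0.6] w 0.302
turn(tool) rad [ 0.0002 -0.     -0.0006] shift now-axes mm [ 0.2 -0.4  5.1] shift after-turn mm [ 0.2 -0.4  5.1]
rows 8 shift mm [ 0.02 -0.05  0.63] turn [ 0.     -0.     -0.0001] deg 0.0
rows 10 shift mm [ 0.02 -0.04  0.51] turn [ 0.     -0.     -0.0001] deg 0.0
rows 14 shift mm [ 0.01 -0.03  0.36] turn [ 0. -0. -0.] deg 0.0
rows 18 shift mm [ 0.01 -0.02  0.28] turn [ 0. -0. -0.] deg 0.0
```

View pics/m7.png

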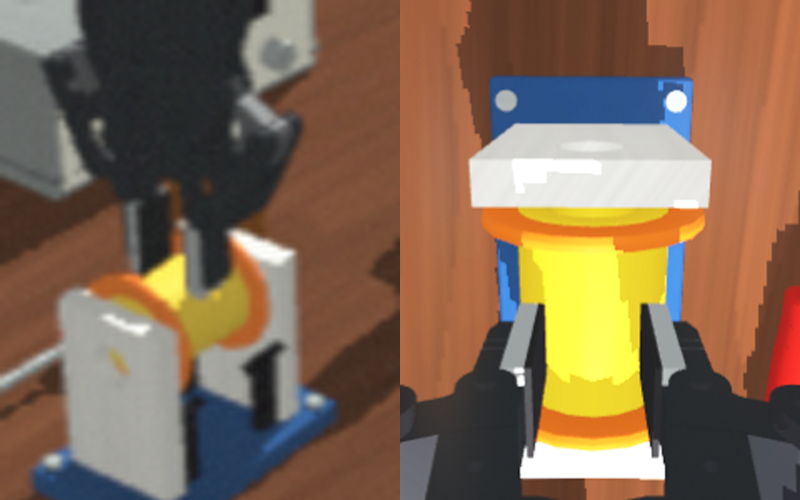

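View pics/scene7.png

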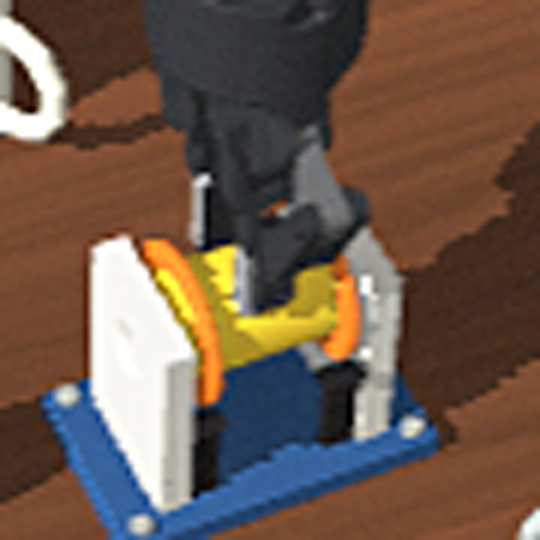

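The reel is between the cheeks and clear of both. Lowering the last millimetres.

Emit:
move_arm(commands=[[1,0,0,0.001,0,0,0],[1,0,0,0.001,0,0,0],[1,0,0,0.001,0,0,0],[1,0,0,0.001,0,0,0],[1,0,0,0,0,0,0],[1,0,0,0,0,0,0],[1,0,0,0,0,0,0],[1,0,0,0,0,0,0],[1,0,0,0,0,0,0],[1,0,0,0,0,0,0]])

```text
clock: 10.7
tcp_pos: [619.2, 35.8, 56.9]
ee_rot: [2.165, 2.276, 0.0]
ft_force: [-0.1, 0.3, -1.6]
width: 0.305
```

Run:
```python
from go import *
from ov import *
plan(619,36,56,2.9)
p=grab_frame("side");b=(235,180,315,280); c=cam(p); s=7; im=crop(np.ascontiguousarray(p["frame"][:,:,::-1]),b,s); im2=im.copy(); off=np.array(b[:2])
f=T(619.2,36.2,75,.0514)
for y in(30,25,-25,-30): circ(im2,c,f,(0,y,0),1,32,off,s)
cv2.imwrite("pics/s8.png",im2)
```

```text
t 10.7 tcp [619.2  35.8  56.9] tooly 2.87 tilt z [ 0.  0. -1.] q [ 0.04  0.6   1.72  0.    0.83 -0.01] F [-0.1  0.3 -1.6] w 0.305
turn(tool) rad [ 0.     -0.     -0.0006] shift now-axes mm [ 0.2 -0.2  0.9] shift after-turn mm [ 0.2 -0.2  0.9]
rows 8 shift mm [ 0.02 -0.02  0.12] turn [ 0.     -0.     -0.0001] deg 0.0
rows 10 shift mm [ 0.02 -0.02  0.09] turn [ 0.     -0.     -0.0001] deg 0.0
rows 14 shift mm [ 0.01 -0.01  0.07] turn [ 0. -0. -0.] deg 0.0
rows 18 shift mm [ 0.01 -0.01  0.05] turn [ 0. -0. -0.] deg 0.0
```

View pics/s8.png

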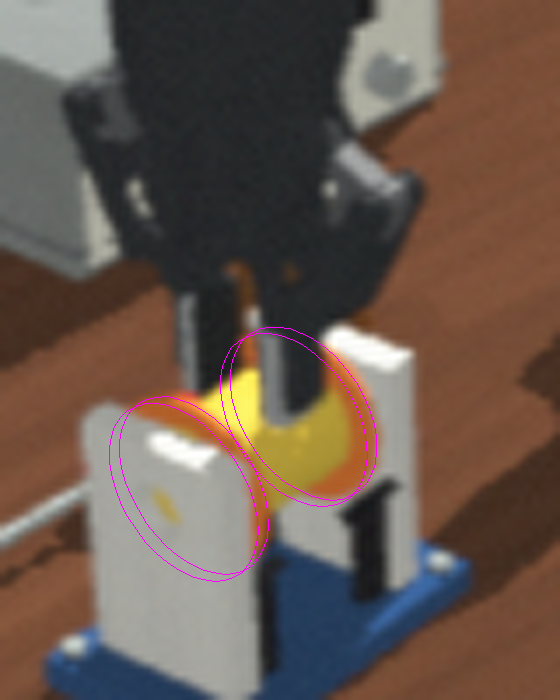

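Emit:
move_arm(commands=[[1,0,0,0.0005,0,0,0],[1,0,0,0.0005,0,0,0],[1,0,0,0.0005,0,0,0],[1,0,0,0.0005,0,0,0],[1,0,0,0.0005,0,0,0],[1,0,0,0,0,0,0],[1,0,0,0,0,0,0],[1,0,0,0,0,0,0],[1,0,0,0,0,0,0],[1,0,0,0,0,0,0]])

```text
clock: 11.75
tcp_pos: [619.4, 35.8, 55.9]
ee_rot: [2.165, 2.276, 0.001]
ft_force: [-5.8, 0.3, 11.8]
width: 0.303
```

Contact: +12 N upward on the tool, so the reel is on the saddle. Opening, then rising.

Emit:
move_arm(commands=[[0.6,0,0,0,0,0,0],[0.3,0,0,0,0,0,0],[0,0,0,0,0,0,0],[0,0,0,0,0,0,0],[0,0,0,0,0,0,0],[0,0,0,-0.01,0,0,0],[0,0,0,-0.02,0,0,0],[0,0,0,-0.03,0,0,0],[0,0,0,-0.04,0,0,0],[0,0,0,-0.04,0,0,0]])

```text
clock: 12.75
tcp_pos: [618.8, 35.8, 196.2]
ee_rot: [-2.165, -2.276, 0.001]
ft_force: [1.5, 0.3, 0.5]
width: 0.998
```

Run:
```python
from go import *
from ov import *
plan(529,251.4,195,-110.4)
p=grab_frame("side");b=(235,180,315,280); c=cam(p); s=6; im=crop(np.ascontiguousarray(p["frame"][:,:,::-1]),b,s); im2=im.copy(); off=np.array(b[:2])
f=T(619.2,36.2,75,.0514)
for y in(30,25,-25,-30): circ(im2,c,f,(0,y,0),1,32,off,s)
p=grab_frame("wrist"); w=np.ascontiguousarray(p["frame"][:,:,::-1])[100:400,220:420]; w=cv2.resize(w,(400,600))
cv2.imwrite("pics/s9.png",np.hstack([im2[:600,:400],w]))
```

```text
t 12.75 tcp [618.8  35.8 196.2] tooly 2.86 tilt z [-5.e-04 -0.e+00 -1.e+00] q [ 0.04  0.42  1.64  0.    1.09 -0.01] F [1.5 0.3 0.5] w 0.998
turn(tool) rad [-3.0000e-04  5.0000e-04  1.9768e+00] shift now-axes mm [219.8 -78.9   1.2] shift after-turn mm [-159.4 -170.8    1.2]
rows 8 shift mm [ 12.18 -32.24   0.16] turn [-0.000e+00  1.000e-04  2.471e-01] deg 14.16
rows 10 shift mm [  9.11 -26.05   0.13] turn [-0.      0.      0.1977] deg 11.33
rows 14 shift mm [  5.99 -18.8    0.09] turn [-0.      0.      0.1412] deg 8.09
rows 18 shift mm [  4.43 -14.7    0.07] turn [-0.      0.      0.1098] deg 6.29
```

View pics/s9.png

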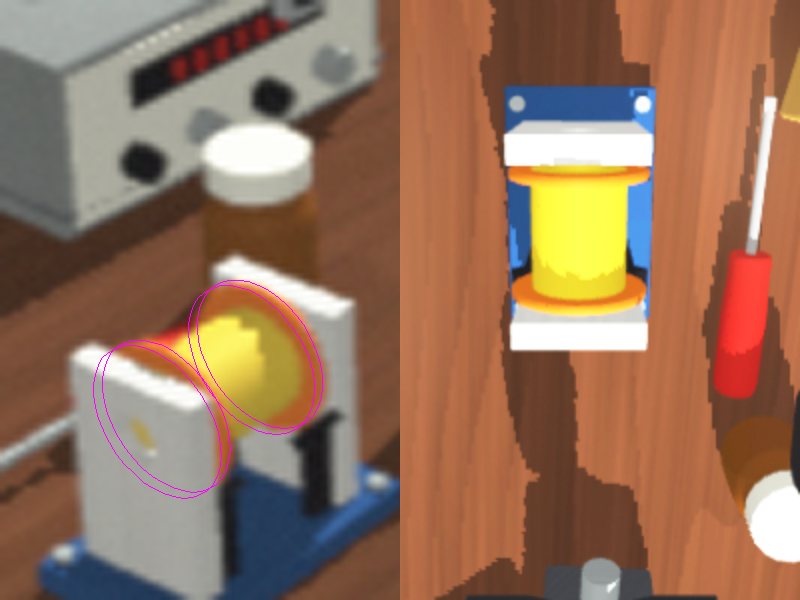

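The reel is seated level between the cheeks. Now over to the spindle, with the tool turned so that the later 113° turn stays in the wrist's range.

Emit:
move_arm(commands=[[0,0.0044,-0.0147,0,0,0,0.11],[0,0.0044,-0.0147,0,0,0,0.11],[0,0.0044,-0.0147,0,0,0,0.11],[0,0.0044,-0.0147,0,0,0,0.11],[0,0.0044,-0.0147,0,0,0,0.11],[0,0.0044,-0.0147,0,0,0,0.11],[0,0.0044,-0.0147,0,0,0,0.11],[0,0.0044,-0.0147,0,0,0,0.11],[0,0.0044,-0.0147,0,0,0,0.11],[0,0.0044,-0.0147,0,0,0,0.11]])

```text
clock: 13.85
tcp_pos: [510.4, 134.1, 194.6]
ee_rot: [-3.038, -0.802, 0.0]
ft_force: [-0.1, 0.2, 0.3]
width: 1.0
```

Emit:
move_arm(commands=[[0,0.0044,-0.0147,0,0,0,0.11],[0,0.0044,-0.0147,0,0,0,0.11],[0,0.0044,-0.0147,0,0,0,0.11],[0,0.0044,-0.0147,0,0,0,0.11],[0,0.0044,-0.0147,0,0,0,0.11],[0,0.0044,-0.0147,0,0,0,0.11],[0,0.0044,-0.0147,0,0,0,0.11],[0,0.0044,-0.0147,0,0,0,0.11],[0,0,0,0,0,0,0],[0,0,0,0,0,0,0]])

```text
clock: 14.85
tcp_pos: [528.9, 250.9, 194.2]
ee_rot: [3.091, -0.556, -0.001]
ft_force: [0.4, -0.2, -0.4]
width: 0.999
```

Run:
```python
from go import *
from ov import *
plan(529,251.4,195,-110.4)
p=grab_frame("wrist"); c=cam(p); print(c["eye"]); im=np.ascontiguousarray(p["frame"][:,:,::-1]);cv2.imwrite("pics/w10raw.png",im)
f=T(529.06,251.4,60,1.2155); off=np.array([0,0])
box(im,c,f,(-11,-30,-11),(11,30,11),off,1)
for y,r in((30,15),(36,15),(36,8),(144,8),(156,3)): circ(im,c,f,(0,y,0),1,r,off,1,(255,0,0))
cv2.imwrite("pics/w10.png",im)
```

```text
t 14.85 tcp [528.9 250.9 194.2] tooly -110.39 tilt z [-6.e-04 -4.e-04 -1.e+00] q [ 0.42  0.37  1.72 -0.    1.05  2.35] F [ 0.4 -0.2 -0.4] w 0.999
turn(tool) rad [0.0006 0.0004 0.0002] shift now-axes mm [-0.1 -0.5 -0.8] shift after-turn mm [-0.1 -0.5 -0.8]
rows 8 shift mm [-0.01 -0.06 -0.09] turn [0.0001 0.0001 0.    ] deg 0.01
rows 10 shift mm [-0.01 -0.05 -0.08] turn [0.0001 0.     0.    ] deg 0.0
rows 14 shift mm [-0.01 -0.03 -0.05] turn [0. 0. 0.] deg 0.0
rows 18 shift mm [-0.   -0.03 -0.04] turn [0. 0. 0.] deg 0.0
[596.80561128 225.12393216 372.05965741]
```

View pics/w10.png

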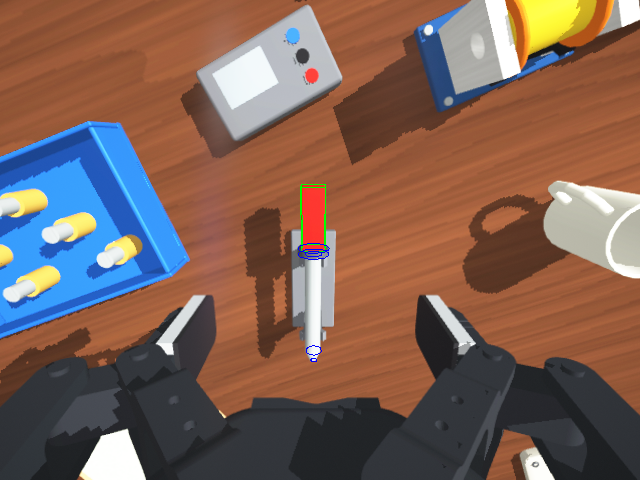

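Run:
```python
from go import *
from ov import *
p=grab_frame("wrist"); c=cam(p); print(c["eye"],state()["tcp_pos"]); b=(275,170,355,370); im=crop(np.ascontiguousarray(p["frame"][:,:,::-1]),b,4)
im=cv2.resize(im,None,fx=1.0,fy=1.0); f=T(529.06,251.4,60,1.2155); off=np.array(b[:2]); raw=im.copy()
box(im,c,f,(-11,-30,-11),(11,30,11),off,4)
for y,r in((30,15),(36,15),(36,8),(144,8),(156,3)): circ(im,c,f,(0,y,0),1,r,off,4,(255,0,0))
im=np.hstack([raw,im])[:, :]; im=im[:600] if im.shape[0]>600 else im
cv2.imwrite("pics/w11.png",np.hstack([raw[:400],im[:400,320:],raw[400:],]) if 0 else im)
cv2.imwrite("pics/w11b.png",np.hstack([raw,im[:,320:]])[400:] if im.shape[0]>600 else raw[200:])
print(raw.shape)
```

```text
[596.67671334 224.7824171  372.06318682] [528.80942484 250.47987656 194.28172818]
(800, 320, 3)
```

View pics/w11.png

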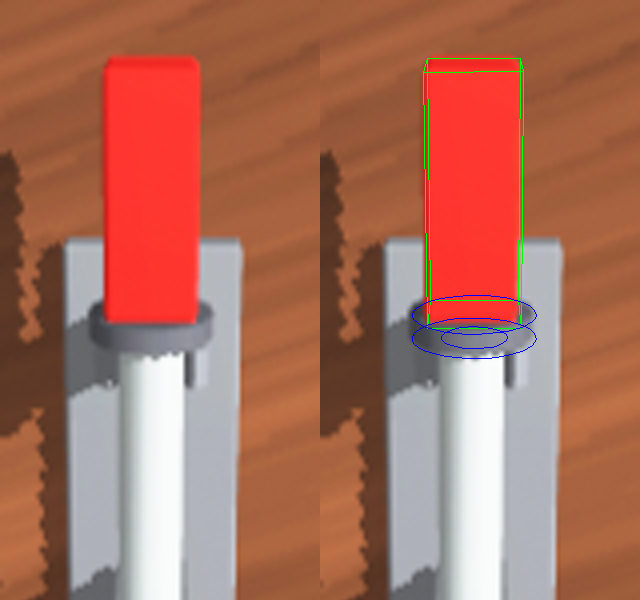

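Handle at (313,215) px; the model matches within 1 mm. Descending with a 1.3 mm correction.

Emit:
move_arm(commands=[[0,0,-0.0013,0.03,0,0,0],[0,0,0,0.03,0,0,0],[0,0,0,0.03,0,0,0],[0,0,0,0.025,0,0,0],[0,0,0,0.02,0,0,0],[0,0,0,0.013,0,0,0],[0,0,0,0.005,0,0,0],[0,0,0,0,0,0,0],[0,0,0,0,0,0,0],[0,0,0,0,0,0,0]], squeeze=100)

```text
clock: 15.95
tcp_pos: [530.6, 252.7, 42.6]
ee_rot: [-3.09, 0.561, -0.003]
ft_force: [-0.6, 0.6, -0.0]
width: 0.999
```

Run:
```python
from go import *
plan(529,251.4,41,-110.4)
p=grab_frame("wrist"); cv2.imwrite("pics/w12.png",p["frame"][:,:,::-1])
```

```text
t 15.95 tcp [530.6 252.7  42.6] tooly -110.57 tilt z [ 1.8e-03  8.0e-04 -1.0e+00] q [ 0.42  0.58  1.8  -0.    0.76  2.35] F [-0.6  0.6 -0. ] w 0.999
turn(tool) rad [-0.0014 -0.0014 -0.003 ] shift now-axes mm [-1.1  1.8  1.6] shift after-turn mm [-1.1  1.8  1.6]
rows 8 shift mm [-0.13  0.23  0.2 ] turn [-0.0002 -0.0002 -0.0004] deg 0.03
rows 10 shift mm [-0.11  0.18  0.16] turn [-0.0001 -0.0001 -0.0003] deg 0.02
rows 14 shift mm [-0.08  0.13  0.11] turn [-0.0001 -0.0001 -0.0002] deg 0.01
rows 18 shift mm [-0.06  0.1   0.09] turn [-0.0001 -0.0001 -0.0002] deg 0.01
```

View pics/w12.png

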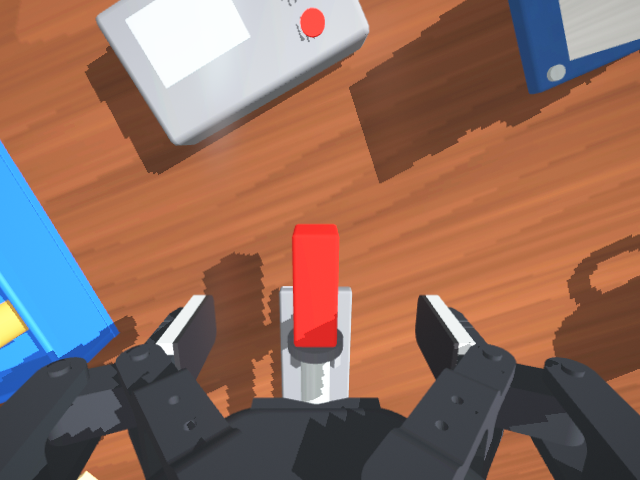

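Handle is centred between the pads (column 316 against 315). Closing.

Emit:
move_arm(commands=[[1,0,0,0.001,0,0,0],[1,0,0,0,0,0,0],[1,0,0,0,0,0,0],[1,0,0,0,0,0,0],[1,0,0,0,0,0,0],[1,0,0,0,0,0,0],[1,0,0,0,0,0,0],[1,0,0,0,0,0,0],[1,0,0,0,0,0,0],[1,0,0,0,0,0,0]], squeeze=110)

```text
clock: 17.0
tcp_pos: [529.8, 252.4, 40.4]
ee_rot: [3.091, -0.561, -0.0]
ft_force: [0.5, -0.2, 0.0]
width: -0.002
```

Run:
```python
from go import *
plan(529,251.4,41,-110.4)
p=grab_frame("wrist"); cv2.imwrite("pics/w13.png",p["frame"][:,:,::-1])
```

```text
t 17.0 tcp [529.8 252.4  40.4] tooly -110.58 tilt z [-0. -0. -1.] q [0.42 0.58 1.8  0.   0.76 2.35] F [ 0.5 -0.2  0. ] w -0.002
turn(tool) rad [ 0.      0.     -0.0031] shift now-axes mm [-0.4  1.2 -0.6] shift after-turn mm [-0.4  1.2 -0.6]
rows 8 shift mm [-0.05  0.16 -0.07] turn [ 0.      0.     -0.0004] deg 0.02
rows 10 shift mm [-0.04  0.12 -0.06] turn [ 0.      0.     -0.0003] deg 0.02
rows 14 shift mm [-0.03  0.09 -0.04] turn [ 0.      0.     -0.0002] deg 0.01
rows 18 shift mm [-0.02  0.07 -0.03] turn [ 0.      0.     -0.0002] deg 0.01
```

View pics/w13.png

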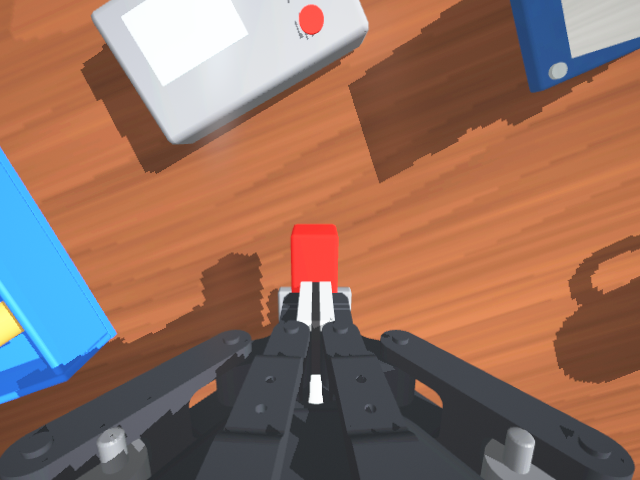

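The fingers shut on nothing (width 0) above the handle, so the real tips must be higher than the reported TCP. I'll measure where the fingertips actually are.

Run:
```python
from go import *
from ov import *
t=state()["tcp_pos"]
out=[]
for n in("scene","side"):
    p=grab_frame(n); c=cam(p); u=proj(c,[t,t+[0,0,18.7],t+[0,0,40]]); print(n,u.round(1))
    x,y=u[0].astype(int); b=(x-40,y-70,x+40,y+50); im=crop(np.ascontiguousarray(p["frame"][:,:,::-1]),b,5)
    for q,col in zip(u,((0,255,0),(255,0,255),(255,255,0))): cv2.circle(im,tuple(int(v) for v in (q-b[:2]+.5)*5),4,col,1)
    out.append(im)
cv2.imwrite("pics/t1.png",np.hstack(out))
```

```text
scene [[417.4 228.1]
 [418.3 222.7]
 [419.4 216.5]]
side [[226.8 320.3]
 [225.9 313. ]
 [224.9 304.4]]
```

View pics/t1.png

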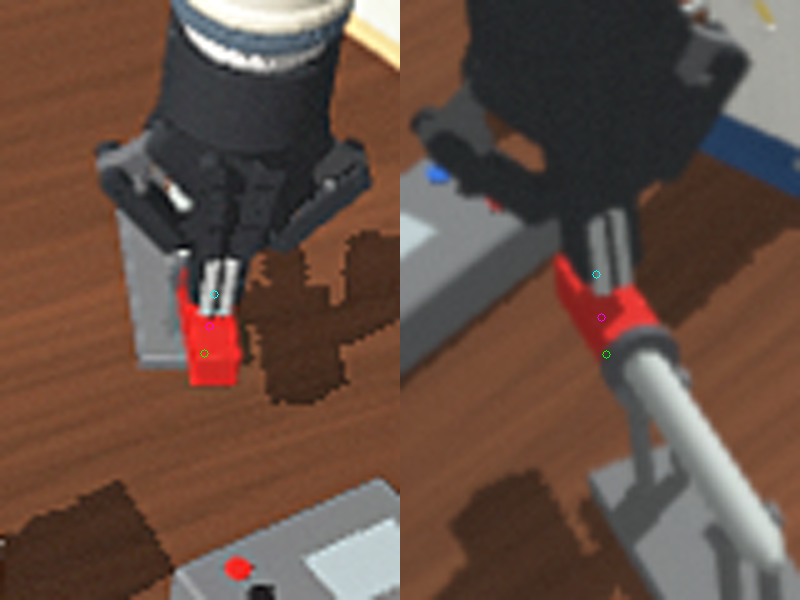

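The side view confirms it: the real fingertips are about 32 mm above the reported TCP. That also explains the shallow reel grip. I'll open, go 31 mm lower and close again.

Emit:
move_arm(commands=[[0,0,0,0,0,0,0],[0,0,0,0,0,0,0],[0,0,0,0,0,0,0],[0,0,0,0,0,0,0],[0,0,0,0,0,0,0],[0,0,0,0.01,0,0,0],[0,0,0,0.01,0,0,0],[0,0,0,0.007,0,0,0],[0,0,0,0.004,0,0,0],[0,0,0,0,0,0,0]])

```text
clock: 18.15
tcp_pos: [529.2, 252.1, 8.4]
ee_rot: [3.09, -0.561, -0.002]
ft_force: [0.1, -0.1, 0.5]
width: 0.997
```

Emit:
move_arm(commands=[[1,0,0,0,0,0,0],[1,0,0,0,0,0,0],[1,0,0,0,0,0,0],[1,0,0,0,0,0,0],[1,0,0,0,0,0,0],[1,0,0,0,0,0,0],[1,0,0,0,0,0,0],[1,0,0,0,0,0,0],[1,0,0,0,0,0,0],[1,0,0,0,0,0,0]])

```text
clock: 19.15
tcp_pos: [530.2, 252.8, 9.8]
ee_rot: [-3.09, 0.561, -0.001]
ft_force: [-0.2, 2.8, 4.7]
width: 0.239
```

```bash
cat > two.py <<'E'
from go import *
from ov import *
import sys
def two(name,up=70,dn=50,hw=40):
    t=state()["tcp_pos"]; out=[]
    for n in("scene","side"):
        p=grab_frame(n); c=cam(p); u=proj(c,[t+[0,0,50]])
        x,y=u[0].astype(int); b=(x-hw,y-up,x+hw,y+dn); im=crop(np.ascontiguousarray(p["frame"][:,:,::-1]),b,400//(2*hw)); out.append(im)
    cv2.imwrite(f"pics/{name}.png",np.hstack(out))
E
python3 - <<'E'
from two import *
plan(529,251.4,9,-110.4); two("t2")
E
```

```text
t 19.15 tcp [530.2 252.8   9.8] tooly -110.59 tilt z [ 8.e-04  6.e-04 -1.e+00] q [0.42 0.63 1.81 0.   0.7  2.35] F [-0.2  2.8  4.7] w 0.239
turn(tool) rad [-0.0009 -0.0005 -0.0034] shift now-axes mm [-0.7  1.8  0.8] shift after-turn mm [-0.7  1.8  0.8]
rows 8 shift mm [-0.08  0.22  0.1 ] turn [-0.0001 -0.0001 -0.0004] deg 0.03
rows 10 shift mm [-0.07  0.18  0.08] turn [-0.0001 -0.     -0.0003] deg 0.02
rows 14 shift mm [-0.05  0.13  0.05] turn [-0.0001 -0.     -0.0002] deg 0.01
rows 18 shift mm [-0.04  0.1   0.04] turn [-0.     -0.     -0.0002] deg 0.01
```

View pics/t2.png

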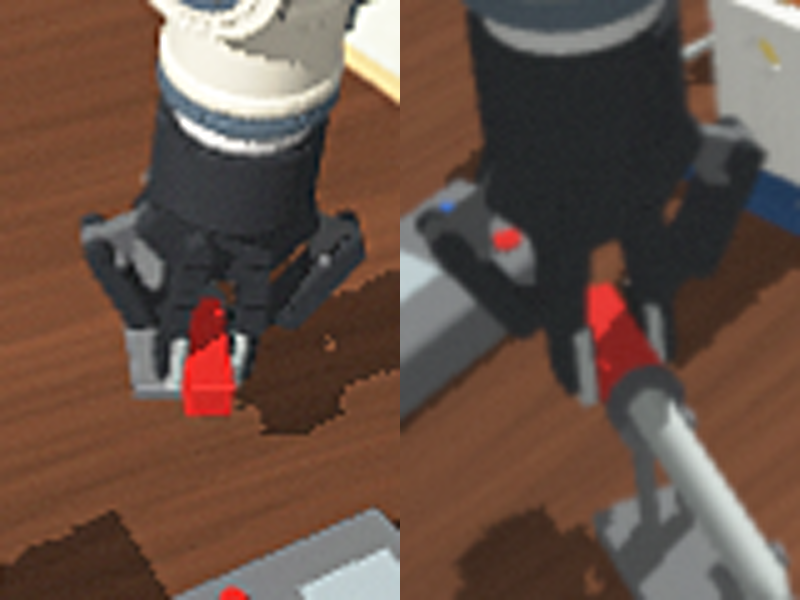

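Width 0.24 (about 20 mm): a full grip on the handle. Lifting.

Emit:
move_arm(commands=[[1,0,0,-0.005,0,0,0],[1,0,0,-0.01,0,0,0],[1,0,0,-0.015,0,0,0],[1,0,0,-0.02,0,0,0],[1,0,0,-0.02,0,0,0],[1,0,0,-0.015,0,0,0],[1,0,0,-0.01,0,0,0],[1,0,0,-0.005,0,0,0],[1,0,0,0,0,0,0],[1,0,0,0,0,0,0]], squeeze=120)

```text
clock: 20.25
tcp_pos: [529.4, 252.2, 108.9]
ee_rot: [3.09, -0.561, -0.001]
ft_force: [1.3, -0.5, -2.1]
width: 0.234
```

Run:
```python
from two import *
plan(608,254,105,2.9); two("t3")
```

```text
t 20.25 tcp [529.4 252.2 108.9] tooly -110.58 tilt z [-9.e-04 -4.e-04 -1.e+00] q [ 0.42  0.48  1.78 -0.    0.89  2.35] F [ 1.3 -0.5 -2.1] w 0.234
turn(tool) rad [-2.0000e-04  1.2000e-03 -1.9806e+00] shift now-axes mm [ 73.  -29.3   3.8] shift after-turn mm [-2.2 78.6  3.9]
rows 8 shift mm [10.28  5.41  0.48] turn [-0.000e+00  2.000e-04 -2.476e-01] deg 14.18
rows 10 shift mm [8.12 4.53 0.38] turn [-0.000e+00  1.000e-04 -1.981e-01] deg 11.35
rows 14 shift mm [5.71 3.4  0.27] turn [-0.000e+00  1.000e-04 -1.415e-01] deg 8.11
rows 18 shift mm [4.4  2.72 0.21] turn [-0.0e+00  1.0e-04 -1.1e-01] deg 6.3
```

View pics/t3.png

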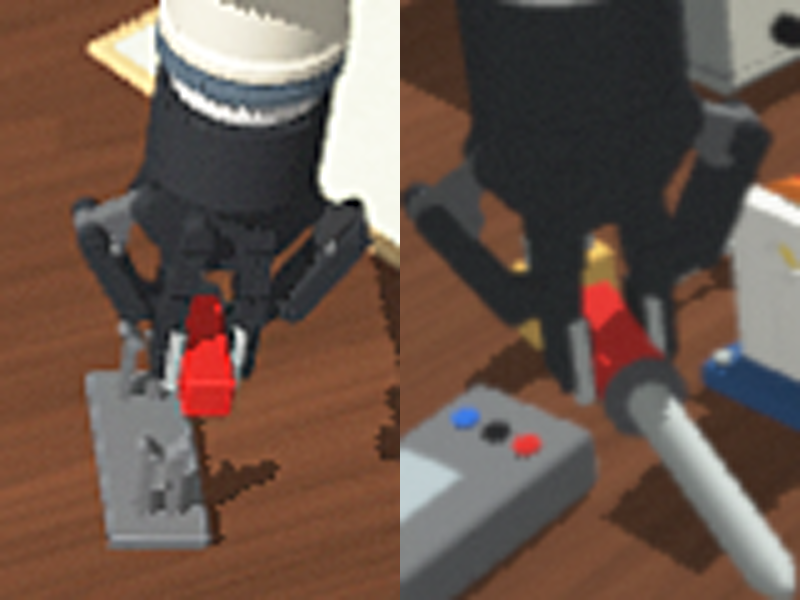

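The spindle is lifted and little changed in the grip. Turning it to point along the bores.

Emit:
move_arm(commands=[[1,0.0044,0.0027,0.0002,0,0,-0.11],[1,0.0044,0.0027,0.0002,0,0,-0.11],[1,0.0044,0.0027,0.0002,0,0,-0.11],[1,0.0044,0.0027,0.0002,0,0,-0.11],[1,0.0044,0.0027,0.0002,0,0,-0.11],[1,0.0044,0.0027,0.0002,0,0,-0.11],[1,0.0044,0.0027,0.0002,0,0,-0.11],[1,0.0044,0.0027,0.0002,0,0,-0.11],[1,0.0044,0.0027,0.0002,0,0,-0.11],[1,0.0044,0.0027,0.0002,0,0,-0.11]])

```text
clock: 21.35
tcp_pos: [574.5, 232.4, 106.5]
ee_rot: [-2.926, -1.144, 0.002]
ft_force: [0.2, 0.6, -1.7]
width: 0.235
```

Emit:
move_arm(commands=[[1,0.0044,0.0027,0.0002,0,0,-0.11],[1,0.0044,0.0027,0.0002,0,0,-0.11],[1,0.0044,0.0027,0.0002,0,0,-0.11],[1,0.0044,0.0027,0.0002,0,0,-0.11],[1,0.0044,0.0027,0.0002,0,0,-0.11],[1,0.0044,0.0027,0.0002,0,0,-0.11],[1,0.0044,0.0027,0.0002,0,0,-0.1],[1,0.0044,0.0027,0.0002,0,0,-0.1],[1,0,0,0,0,0,-0.02],[1,0,0,0,0,0,0]])

```text
clock: 22.35
tcp_pos: [607.8, 254.2, 105.0]
ee_rot: [-2.167, -2.274, 0.002]
ft_force: [0.2, 0.0, -2.0]
width: 0.229
```

Run:
```python
from two import *
plan(608,254,25,2.9); two("t4",up=60,dn=60,hw=50)
p=grab_frame("wrist"); cv2.imwrite("pics/w14.png",p["frame"][:,:,::-1])
```

```text
t 22.35 tcp [607.8 254.2 105. ] tooly 2.77 tilt z [-1.4e-03 -5.0e-04 -1.0e+00] q [0.38 0.58 1.61 0.   0.96 0.33] F [ 0.2  0.  -2. ] w 0.229
turn(tool) rad [-0.0014  0.0004 -0.0022] shift now-axes mm [-0.2  0.3 80. ] shift after-turn mm [-0.2  0.2 80. ]
rows 8 shift mm [-0.02  0.03 10.  ] turn [-0.0002  0.0001 -0.0003] deg 0.02
rows 10 shift mm [-0.02  0.02  8.  ] turn [-0.0001  0.     -0.0002] deg 0.02
rows 14 shift mm [-0.01  0.02  5.72] turn [-0.0001  0.     -0.0002] deg 0.01
rows 18 shift mm [-0.01  0.01  4.45] turn [-0.0001  0.     -0.0001] deg 0.01
```

View pics/t4.png

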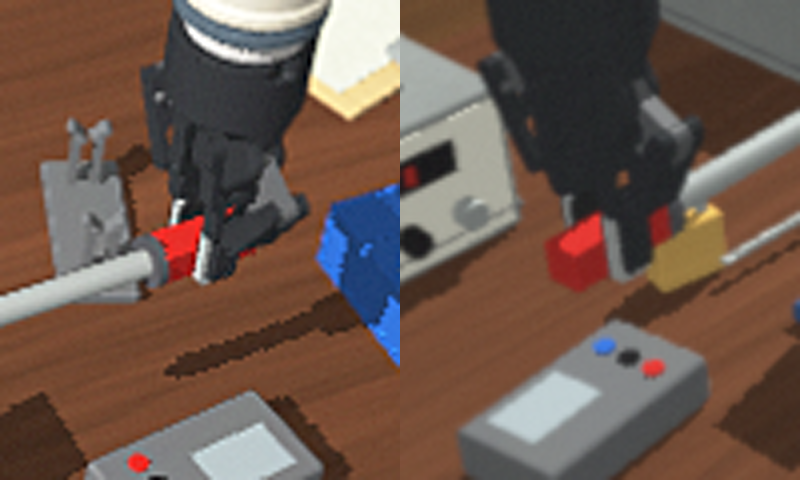

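View pics/w14.png

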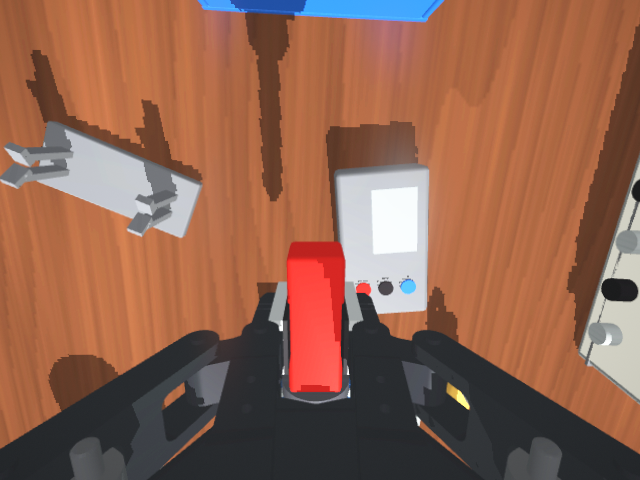

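Emit:
move_arm(commands=[[1,0,0,0.01,0,0,0],[1,0,0,0.015,0,0,0],[1,0,0,0.015,0,0,0],[1,0,0,0.015,0,0,0],[1,0,0,0.01,0,0,0],[1,0,0,0.01,0,0,0],[1,0,0,0.005,0,0,0],[1,0,0,0,0,0,0],[1,0,0,0,0,0,0],[1,0,0,0,0,0,0]])

```text
clock: 23.5
tcp_pos: [608.9, 254.6, 26.5]
ee_rot: [2.165, 2.276, 0.002]
ft_force: [-0.2, -0.2, -1.8]
width: 0.232
```

```bash
cat > ins.py <<'E'
from go import *
from ov import *
# overlay: stand axis (yellow) and spindle model
def ins(name,H,pitch=0,yaw=.0514,bs=None):
    out=[]
    for n,b,s in (("scene",(310,195,430,285),6),("side",(190,200,310,300),6)):
        p=grab_frame(n); c=cam(p); raw=crop(np.ascontiguousarray(p["frame"][:,:,::-1]),b,s); im=raw.copy(); off=np.array(b[:2])
        f=T(619.2,36.2,0,.0514)
        for y in (47,-47): circ(im,c,f,(0,y,75),1,10,off,s)
        # spindle axis: from H, dir -y of stand
        d=R.from_euler("z",yaw).apply([0,-np.cos(pitch),np.sin(pitch)])
        for q,rr in((30,15),(36,15),(36,8),(144,8),(156,3)):
            e1=np.cross(d,[0,0,1]);e1/=np.linalg.norm(e1);e2=np.cross(d,e1)
            t=np.linspace(0,2*np.pi,30)[:,None]; P=np.array(H)+d*q+rr*(np.cos(t)*e1+np.sin(t)*e2)
            uv=(proj(c,P)-off+.5)*s-.5; cv2.polylines(im,[uv.astype(np.int32)],True,(255,255,0),1)
        cv2.imwrite(f"pics/{name}_{n}.png",im); cv2.imwrite(f"pics/{name}_{n}_raw.png",raw)
E
python3 - <<'E'
from ins import *
plan(608,254,24,2.9); t=state()["tcp_pos"]; ins("i1",t+[0,0,51])
E
```

```text
t 23.5 tcp [608.9 254.6  26.5] tooly 2.86 tilt z [ 1.2e-03  5.0e-04 -1.0e+00] q [0.38 0.68 1.63 0.   0.82 0.33] F [-0.2 -0.2 -1.8] w 0.232
turn(tool) rad [ 0.0012 -0.0004 -0.0006] shift now-axes mm [-0.6 -1.   2.5] shift after-turn mm [-0.6 -1.   2.5]
rows 8 shift mm [-0.07 -0.12  0.32] turn [ 0.0002 -0.0001 -0.0001] deg 0.01
rows 10 shift mm [-0.06 -0.1   0.25] turn [ 0.0001 -0.     -0.0001] deg 0.01
rows 14 shift mm [-0.04 -0.07  0.18] turn [ 0.0001 -0.     -0.    ] deg 0.01
rows 18 shift mm [-0.03 -0.05  0.14] turn [ 0.0001 -0.     -0.    ] deg 0.0
```

View pics/i1_scene.png

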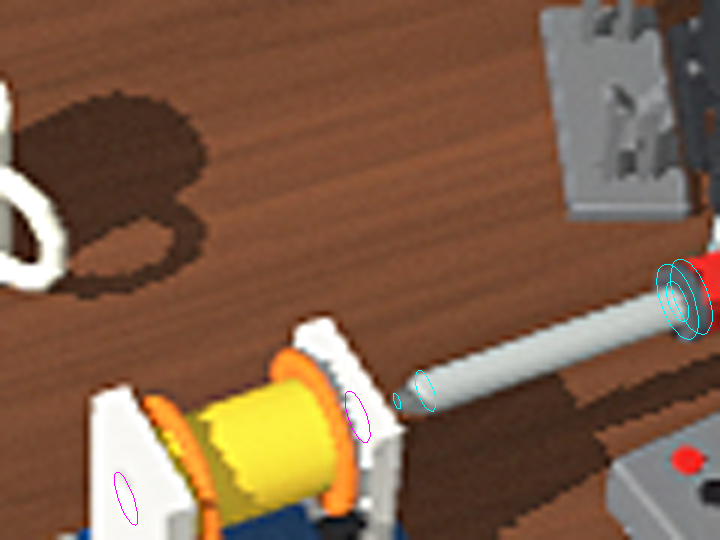

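View pics/i1_side.png

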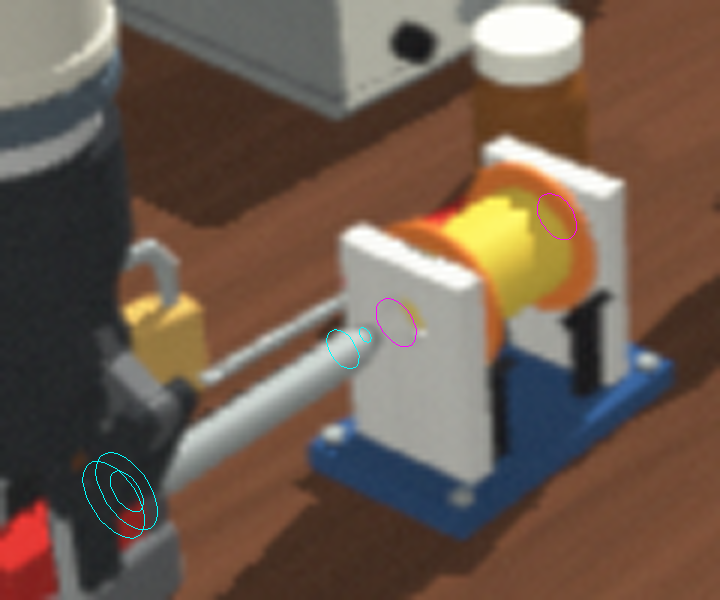

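```bash
cat > ax.py <<'E'
from ins import *
from scipy.ndimage import map_coordinates
# stand pose (wrist frame)
SP=(619.2,36.2,0,.0514)
STF={"scene":[(8,(310,240),[((120,168),(-30,-47,100)),((172,153),(-30,-35,100)),((222,328),(30,-47,100)),((262,312),(30,-35,100)),((395,75),(-30,35,100)),((440,65),(-30,47,100)),((497,228),(30,35,100)),((540,212),(30,47,100)),((165,573),(40,-65,12)),((585,425),(40,65,12))])],
"side":[(7,(235,210),[((85,205),(30,47,100)),((247,252),(-30,35,100)),((250,103),(30,-35,100)),((272,90),(30,-47,100)),((412,145),(-30,-47,100)),((222,558),(-40,65,0)),((47,455),(40,65,12)),((470,360),(-40,-65,12))])]}
def bias(n,c):
    s,off,L=STF[n][0]; uv=np.array(off)+(np.array([l[0] for l in L])+.5)/s-.5
    r=uv-proj(c,T(*SP)([l[1] for l in L])); return np.median(r,axis=0),r.std(0)
def centre(p,c,H,d,ss,hw=7):
    hsv=cv2.cvtColor(p["frame"],cv2.COLOR_RGB2HSV).astype(float); S=hsv[:,:,1]/255
    out=[]
    for q in ss:
        a=proj(c,[H+d*q,H+d*(q+5)]); t=a[1]-a[0]; t/=np.linalg.norm(t); nrm=np.array([-t[1],t[0]])
        k=np.arange(-hw,hw+.01,.1); P=a[0]+k[:,None]*nrm
        v=map_coordinates(S,[P[:,1],P[:,0]],order=1)
        lo=v<(.5*(v.min()+np.percentile(v,90)))
        lab=[];i=int(np.argmin(np.where(np.abs(k)<4,v,9)))
        l=i
        while l>0 and lo[l-1]: l-=1
        r=i
        while r<len(k)-1 and lo[r+1]: r+=1
        out.append((q,*(a[0]+nrm*(k[l]+k[r])/2),k[r]-k[l],nrm[0],nrm[1],(k[l]+k[r])/2))
    return np.array(out)
def axis(H0,yaw0=.0514,rs={"scene":(45,138),"side":(75,118)},verbose=True):
    d0=R.from_euler("z",yaw0).apply([0,-1,0]); data=[]
    for n in("scene","side"):
        p=grab_frame(n); c=cam(p); bi,sd=bias(n,c)
        o=centre(p,c,H0,d0,np.linspace(*rs[n],20))
        m=np.abs(o[:,3]-np.median(o[:,3]))<1; o=o[m]
        if verbose: print(n,"bias",bi.round(2),sd.round(2),"width px",np.median(o[:,3]).round(2),"n",m.sum(),"off",o[[0,len(o)//2,-1],6].round(2))
        data.append((c,bi,o))
    def f(x):
        dx,dz,yw,pt=x; d=R.from_euler("z",yaw0+yw).apply([0,-np.cos(pt),np.sin(pt)]); r=[]
        for c,bi,o in data:
            P=np.array(H0)+[dx,0,dz]+d*o[:,:1]
            r.append(((proj(c,P)+bi-o[:,1:3])*o[:,4:6]).sum(1))
        return np.concatenate(r)
    s=least_squares(f,[0,0,0,0]); dx,dz,yw,pt=s.x
    H=np.array(H0)+[dx,0,dz]; d=R.from_euler("z",yaw0+yw).apply([0,-np.cos(pt),np.sin(pt)])
    print("dx,dz",s.x[:2].round(2),"yaw off",yw.round(4),"pitch(up+)",pt.round(4),"rms",np.sqrt((s.fun**2).mean()).round(2))
    f=R.from_euler("z",SP[3])
    for q in (0,36,96,156):
        L=f.inv().apply(H+d*q-np.array(SP[:3])); print(q,"stand frame",L.round(2),"err x,z",L[0].round(2),(L[2]-75).round(2))
    return H,d
if __name__=="__main__":
    t=state()["tcp_pos"]; print(t,state()["clock"]); axis(t+[0,0,51])
E
python3 ax.py
```

```text
[608.84510439 254.53680774  26.51969598] 23.6
scene bias [ 0.44 -0.05] [0.49 0.28] width px 7.1 n 20 off [-0.55 -0.3  -0.35]
side bias [ 1.23 -0.35] [0.41 0.72] width px 7.95 n 20 off [0.5  0.55 0.5 ]
dx,dz [ 0.5  -0.62] yaw off -0.0023 pitch(up+) -0.0017 rms 0.07
0 stand frame [  1.37 218.56  76.9 ] err x,z 1.37 1.9
36 stand frame [  1.29 182.56  76.84] err x,z 1.29 1.84
96 stand frame [  1.15 122.56  76.73] err x,z 1.15 1.73
156 stand frame [ 1.01 62.56 76.63] err x,z 1.01 1.63
```

The axis fit agrees in both cameras: no sag, parallel to the bores, and off by +1.2 mm in x and +1.7 mm in z. Correcting and approaching.

Emit:
move_arm(commands=[[1,-0.002,-0.0012,0.0017,0,0,0],[1,-0.003,0,0,0,0,0],[1,-0.003,0,0,0,0,0],[1,-0.002,0,0,0,0,0],[1,0,0,0,0,0,0],[1,0,0,0,0,0,0],[1,0,0,0,0,0,0],[1,0,0,0,0,0,0],[1,0,0,0,0,0,0],[1,0,0,0,0,0,0]])

```text
clock: 24.7
tcp_pos: [607.6, 244.4, 24.1]
ee_rot: [-2.165, -2.276, -0.0]
ft_force: [0.2, -0.2, -1.2]
width: 0.235
```

```bash
python3 ax.py; python3 -c "
from ins import *
t=state()['tcp_pos'];ins('i2',t+[0,0,50])"
```

```text
[607.64757881 244.41462157  24.13002168] 24.7
scene bias [ 0.44 -0.05] [0.49 0.28] width px 7.1 n 20 off [-0.3  -0.55 -0.4 ]
side bias [ 1.23 -0.35] [0.41 0.72] width px 7.9 n 20 off [0.1  0.55 0.45]
dx,dz [ 0.58 -0.37] yaw off -0.0009 pitch(up+) -0.0022 rms 0.09
0 stand frame [ -0.26 208.5   74.76] err x,z -0.26 -0.24
36 stand frame [ -0.29 172.5   74.68] err x,z -0.29 -0.32
96 stand frame [ -0.35 112.5   74.55] err x,z -0.35 -0.45
156 stand frame [-0.41 52.5  74.42] err x,z -0.41 -0.58
```

View pics/i2_side_raw.png

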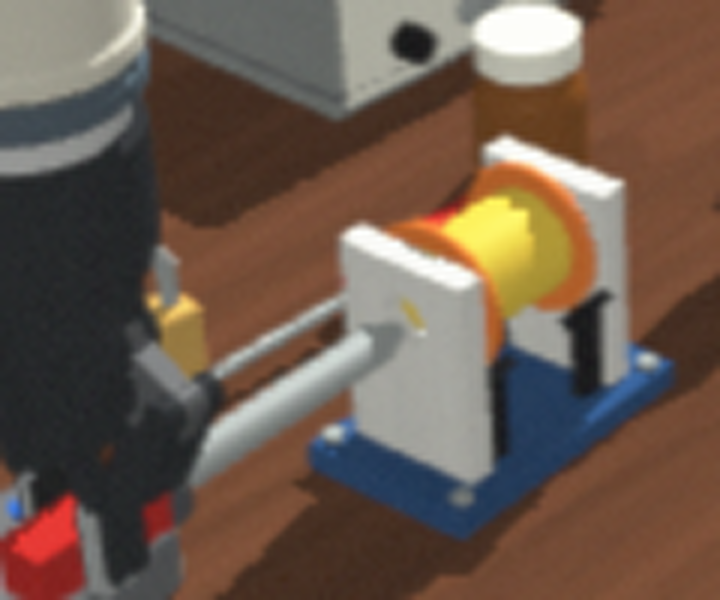

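The tip is right before the bore, with errors below 0.6 mm. Entering.

Emit:
move_arm(commands=[[1,-0.001,0.0003,-0.0005,0,0,0],[1,-0.002,0,0,0,0,0],[1,-0.003,0,0,0,0,0],[1,-0.003,0,0,0,0,0],[1,-0.003,0,0,0,0,0],[1,-0.003,0,0,0,0,0],[1,-0.003,0,0,0,0,0],[1,-0.002,0,0,0,0,0],[1,0,0,0,0,0,0],[1,0,0,0,0,0,0]])

```text
clock: 25.9
tcp_pos: [609.0, 224.4, 24.6]
ee_rot: [2.165, 2.276, 0.0]
ft_force: [0.6, -0.8, -1.6]
width: 0.232
```

Run:
```python
from ax import *
s=state();t=s["tcp_pos"]; print(t,s["ft_force"].round(1),s["ft_torque"].round(2)); axis(t+[0,0,50],rs={"scene":(45,115),"side":(75,100)})
ins('i3',t+[0,0,50])
```

```text
[609.03210573 224.36249332  24.63641152] [ 0.6 -0.8 -1.6] [ 0.11 -0.01  0.02]
scene bias [ 0.44 -0.05] [0.49 0.28] width px 7.2 n 20 off [-0.3 -0.3 -0.2]
side bias [ 1.23 -0.35] [0.41 0.72] width px 7.9 n 16 off [-0.1   0.05  0.1 ]
dx,dz [1.75 2.11] yaw off -0.0123 pitch(up+) -0.0178 rms 0.08
0 stand frame [  1.26 188.35  76.74] err x,z 1.26 1.74
36 stand frame [  0.82 152.35  76.1 ] err x,z 0.82 1.1
96 stand frame [8.000e-02 9.237e+01 7.504e+01] err x,z 0.08 0.04
156 stand frame [-0.66 32.38 73.97] err x,z -0.66 -1.03
```

View pics/i3_side_raw.png

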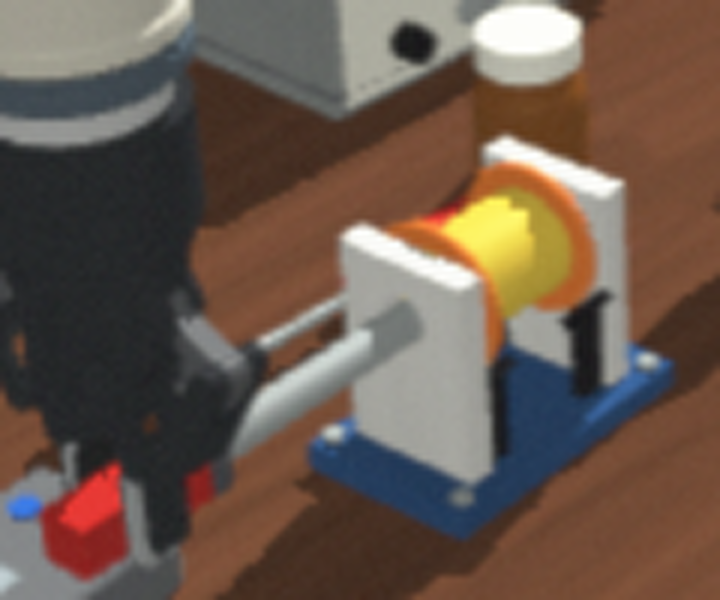

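Tip entered with no contact force. Continuing.

Emit:
move_arm(commands=[[1,-0.002,0,0,0,0,0],[1,-0.004,0,0,0,0,0],[1,-0.004,0,0,0,0,0],[1,-0.004,0,0,0,0,0],[1,-0.004,0,0,0,0,0],[1,-0.004,0,0,0,0,0],[1,-0.004,0,0,0,0,0],[1,-0.002,0,0,0,0,0],[1,0,0,0,0,0,0],[1,0,0,0,0,0,0]])

```text
clock: 27.1
tcp_pos: [610.4, 196.5, 24.6]
ee_rot: [-2.165, -2.276, -0.0]
ft_force: [-0.2, 0.5, -2.0]
width: 0.238
```

Emit:
move_arm(commands=[[1,-0.002,0,0,0,0,0],[1,-0.004,0,0,0,0,0],[1,-0.004,0,0,0,0,0],[1,-0.004,0,0,0,0,0],[1,-0.004,0,0,0,0,0],[1,-0.004,0,0,0,0,0],[1,-0.004,0,0,0,0,0],[1,-0.002,0,0,0,0,0],[1,0,0,0,0,0,0],[1,0,0,0,0,0,0]])

```text
clock: 28.1
tcp_pos: [611.8, 168.5, 24.6]
ee_rot: [-2.165, -2.276, -0.0]
ft_force: [0.1, -0.3, -1.2]
width: 0.23
```

Run:
```python
from ins import *
s=state();t=s["tcp_pos"]; print(t,s["ft_force"].round(1),s["ft_torque"].round(2),s["width"]); ins('i4',t+[0,0,50])
print(R.from_euler("z",-.0514).apply(t-np.array([619.2,36.2,0])).round(1))
```

```text
[611.80643962 168.47073817  24.64127524] [ 0.1 -0.3 -1.2] [0.1  0.04 0.04] 0.22985404879855206
[ -0.6 132.5  24.6]
```

View pics/i4_side_raw.png

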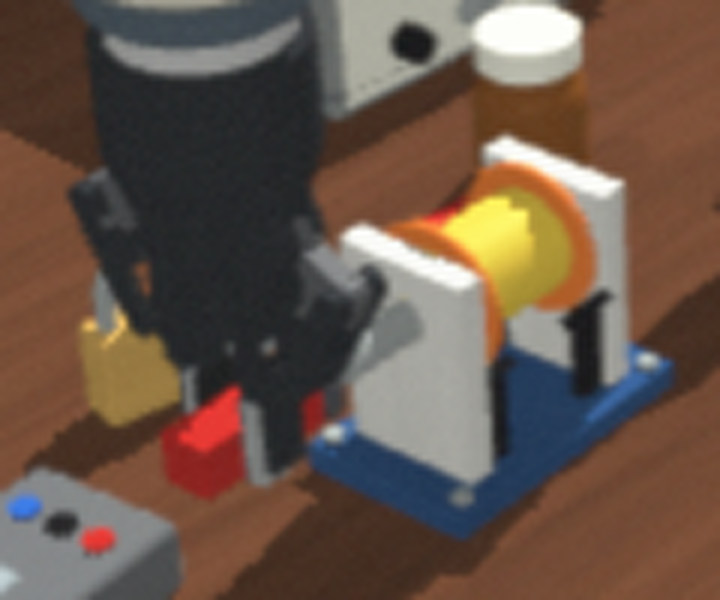

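View pics/i4_scene.png

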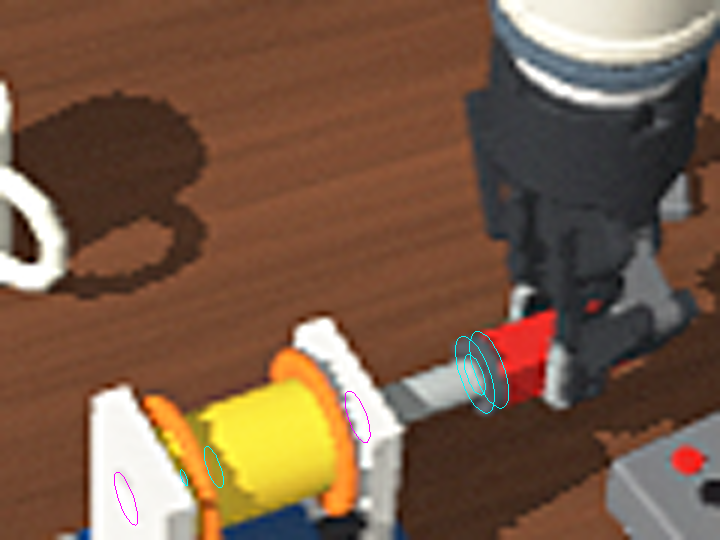

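Still no contact; the tip is about to enter the far cheek. Continuing.

Emit:
move_arm(commands=[[1,-0.002,0.0003,0,0,0,0],[1,-0.003,0,0,0,0,0],[1,-0.003,0,0,0,0,0],[1,-0.003,0,0,0,0,0],[1,-0.003,0,0,0,0,0],[1,-0.003,0,0,0,0,0],[1,-0.003,0,0,0,0,0],[1,-0.003,0,0,0,0,0],[1,-0.002,0,0,0,0,0],[1,0,0,0,0,0,0]])

```text
clock: 29.2
tcp_pos: [613.3, 143.2, 24.6]
ee_rot: [-2.166, -2.276, 0.0]
ft_force: [-0.1, -0.4, -1.7]
width: 0.231
```

Run:
```python
from ins import *
s=state();t=s["tcp_pos"]; print(t,s["ft_force"].round(1),s["ft_torque"].round(2),s["width"]); ins('i5',t+[0,0,50])
print(R.from_euler("z",-.0514).apply(t-np.array([619.2,36.2,0])).round(1))
```

```text
[613.32859023 143.18135636  24.5947734 ] [-0.1 -0.4 -1.7] [ 0.16  0.05 -0.03] 0.23056306774051774
[ -0.4 107.1  24.6]
```

View pics/i5_scene.png

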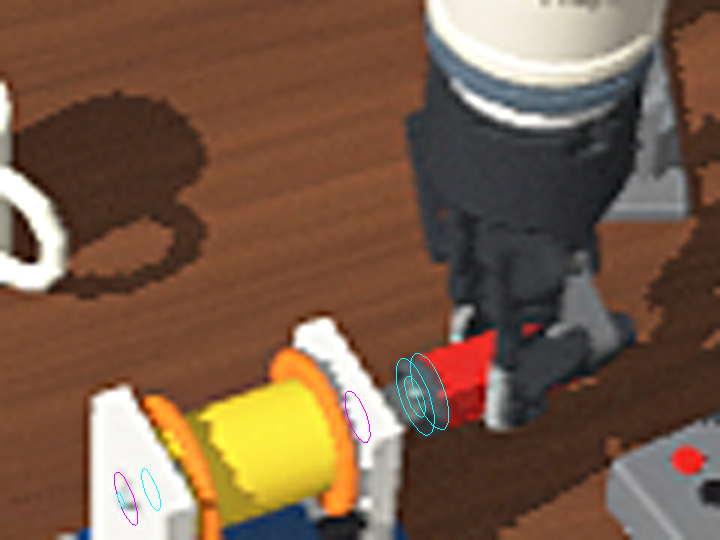

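The tip now shows in the far bore (128,500). Closing the last 24 mm.

Emit:
move_arm(commands=[[1,-0.002,0.0002,0,0,0,0],[1,-0.003,0,0,0,0,0],[1,-0.003,0,0,0,0,0],[1,-0.003,0,0,0,0,0],[1,-0.003,0,0,0,0,0],[1,-0.003,0,0,0,0,0],[1,-0.002,0,0,0,0,0],[1,-0.002,0,0,0,0,0],[1,-0.001,0,0,0,0,0],[1,0,0,0,0,0,0]])

```text
clock: 30.3
tcp_pos: [614.7, 121.4, 24.6]
ee_rot: [2.165, 2.276, 0.0]
ft_force: [-1.2, 0.5, -2.0]
width: 0.235
```

Emit:
move_arm(commands=[[1,-0.0005,0,0,0,0,0],[1,-0.0005,0,0,0,0,0],[1,-0.0005,0,0,0,0,0],[1,-0.0005,0,0,0,0,0],[1,0,0,0,0,0,0],[1,0,0,0,0,0,0],[1,0,0,0,0,0,0],[1,0,0,0,0,0,0],[1,0,0,0,0,0,0],[1,0,0,0,0,0,0]])

```text
clock: 31.3
tcp_pos: [614.7, 120.7, 24.6]
ee_rot: [-2.165, -2.276, -0.002]
ft_force: [-0.5, 6.7, -2.3]
width: 0.229
```

Run:
```python
from ins import *
s=state();t=s["tcp_pos"]; print(t,s["ft_force"].round(1),s["ft_torque"].round(2),s["width"]); ins('i6',t+[0,0,50])
print(R.from_euler("z",-.0514).apply(t-np.array([619.2,36.2,0])).round(1))
```

```text
[614.67973507 120.71601533  24.64870558] [-0.5  6.7 -2.3] [1.09 0.09 0.  ] 0.2289957053782414
[-0.2 84.6 24.6]
```

View pics/i6_scene.png

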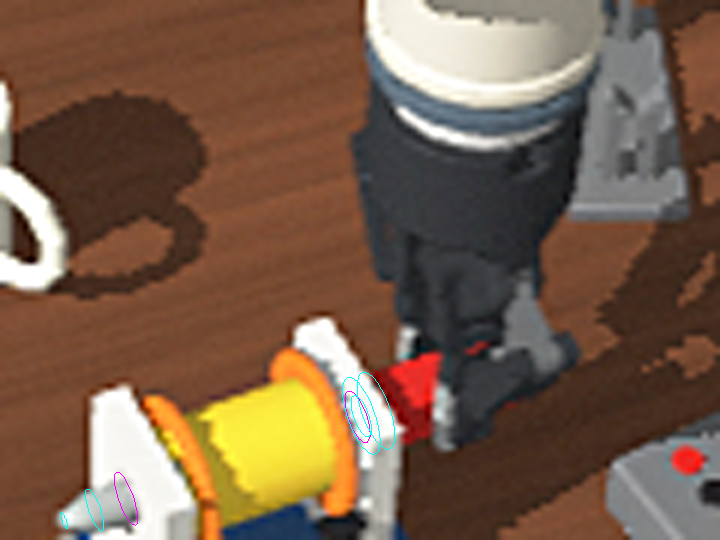

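The collar meets resistance at about the right depth (6.7 N). Pressing slightly more to confirm.

Emit:
move_arm(commands=[[1,-0.0005,0,0,0,0,0],[1,-0.0005,0,0,0,0,0],[1,-0.0005,0,0,0,0,0],[1,-0.0005,0,0,0,0,0],[1,0,0,0,0,0,0],[1,0,0,0,0,0,0],[1,0,0,0,0,0,0],[1,0,0,0,0,0,0],[1,0,0,0,0,0,0],[1,0,0,0,0,0,0]])

```text
clock: 32.4
tcp_pos: [614.8, 120.7, 24.7]
ee_rot: [-2.164, -2.274, -0.004]
ft_force: [-0.9, 14.8, -2.0]
width: 0.232
```

Run:
```python
from ins import *
s=state();t=s["tcp_pos"]; print(t,s["ft_force"].round(1),s["ft_torque"].round(2),s["width"])
p=grab_frame("wrist"); cv2.imwrite("pics/w15.png",p["frame"][:,:,::-1]); ins('i7',t+[0,0,50])
```

```text
[614.75142401 120.74215788  24.72420001] [-0.9 14.8 -2. ] [ 2.59  0.24 -0.05] 0.23237898260057793
```

View pics/w15.png

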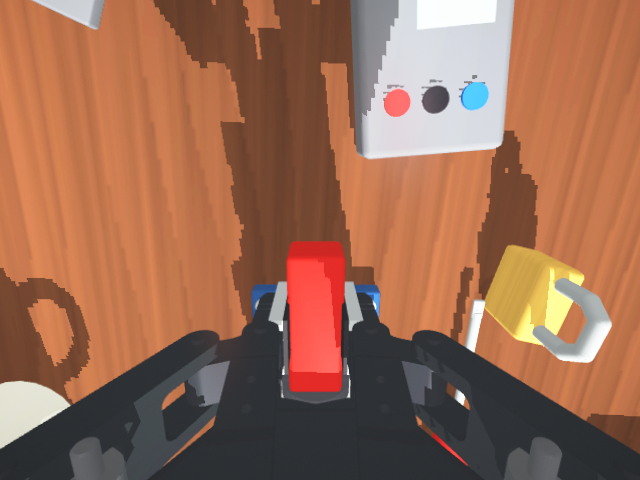

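View pics/i7_side_raw.png

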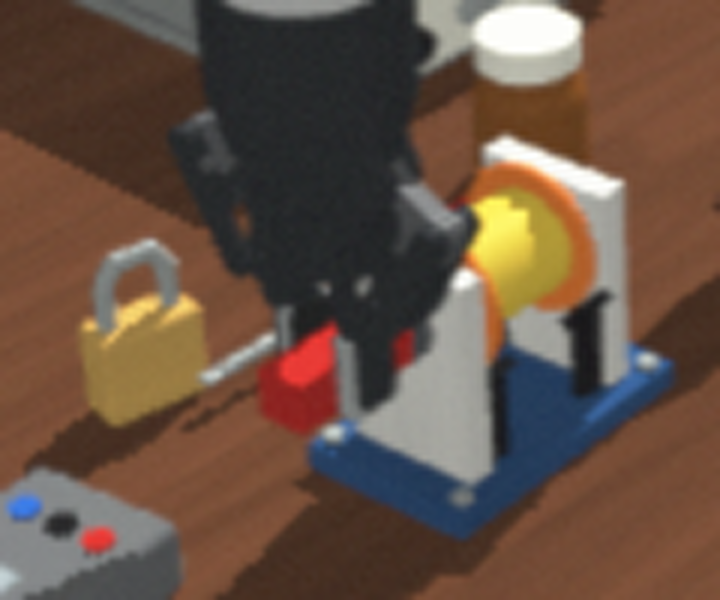

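The stop is rigid: 15 N with no further travel. Easing the push, letting go and rising straight up.

Emit:
move_arm(commands=[[1,0.0005,0,0,0,0,0],[1,0.0005,0,0,0,0,0],[1,0.0005,0,0,0,0,0],[1,0,0,0,0,0,0],[0.7,0,0,0,0,0,0],[0.3,0,0,0,0,0,0],[0,0,0,0,0,0,0],[0,0,0,0,0,0,0],[0,0,0,0,0,0,0],[0,0,0,0,0,0,0]])

```text
clock: 33.55
tcp_pos: [614.8, 118.9, 24.7]
ee_rot: [2.165, 2.276, 0.0]
ft_force: [-0.2, 0.1, 0.0]
width: 1.002
```

Emit:
move_arm(commands=[[0,0.001,0,-0.01,0,0,0],[0,0,0,-0.02,0,0,0],[0,0,0,-0.03,0,0,0],[0,0,0,-0.03,0,0,0],[0,0,0,-0.03,0,0,0],[0,0.02,0,-0.03,0,0,0],[0,0.03,0,-0.02,0,0,0],[0,0.03,0,-0.01,0,0,0],[0,0.02,0,0,0,0,0],[0,0,0,0,0,0,0]])

```text
clock: 34.55
tcp_pos: [609.3, 222.2, 204.9]
ee_rot: [-2.162, -2.279, -0.001]
ft_force: [-0.8, -0.4, -0.2]
width: 1.003
```

Run:
```python
from ins import *
s=state();t=s["tcp_pos"]; print(s["clock"],t,s["ft_force"].round(1),s["width"])
H=T(619.2,36.2,75,.0514)([[0,83,0]])[0]
ins('f1',H)
p=grab_frame("wrist"); cv2.imwrite("pics/w16.png",p["frame"][:,:,::-1])
```

```text
34.55 [609.32173886 222.20830661 204.86389993] [-0.8 -0.4 -0.2] 1.0029926496786905
```

View pics/f1_side_raw.png

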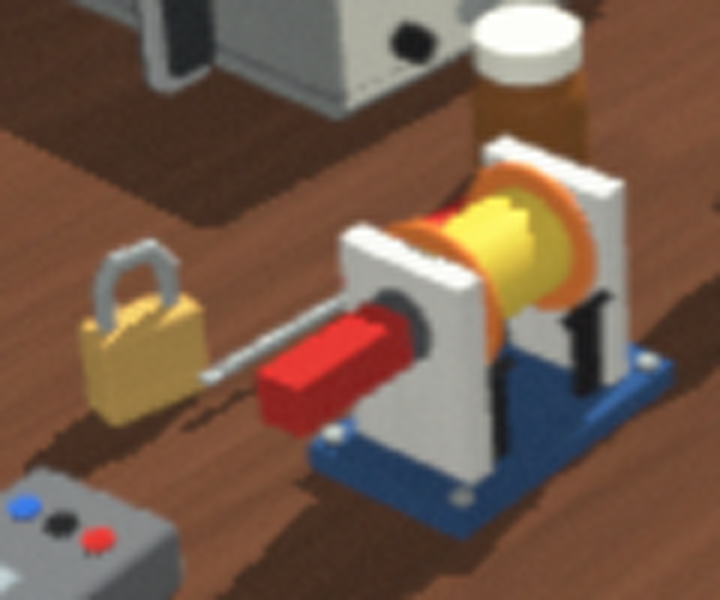

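View pics/f1_scene.png

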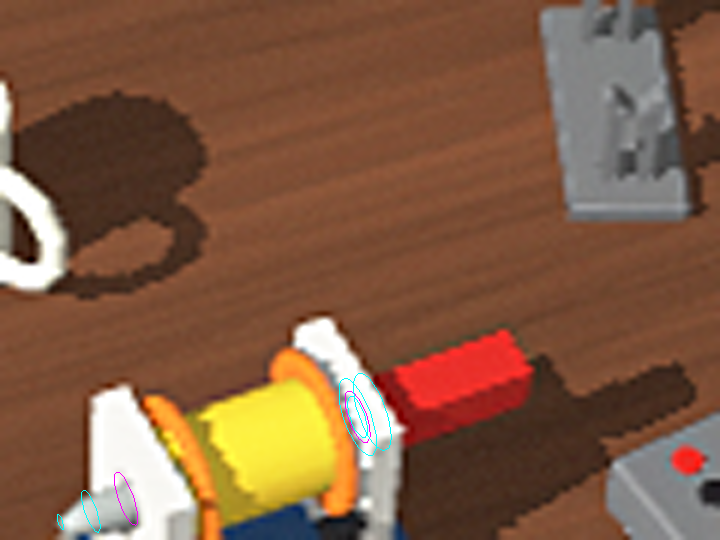

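View pics/w16.png

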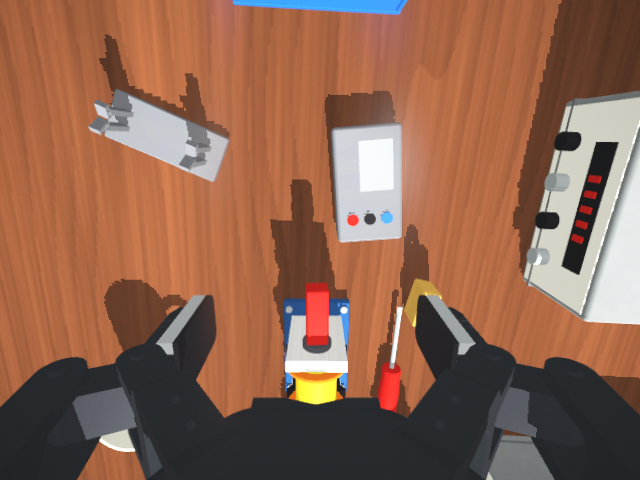

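Run:
```python
from ov import *
from cell import *
p=grab_frame("wrist"); c=cam(p); b=(280,275,355,395); s=5; raw=crop(np.ascontiguousarray(p["frame"][:,:,::-1]),b,s); im=raw.copy(); off=np.array(b[:2])
f=T(619.2,36.2,0,.0514)
box(im,c,f,(-30,35,12),(30,47,100),off,s,(0,0,255)); box(im,c,f,(-11,53,62),(11,113,84),off,s)
for y in(47,53): circ(im,c,f,(0,y,73),1,15,off,s)
cv2.imwrite("pics/f2.png",np.hstack([raw,im])); print(state()["ft_force"].round(1))
```

```text
[-0.4  0.7  0.7]
```

View pics/f2.png

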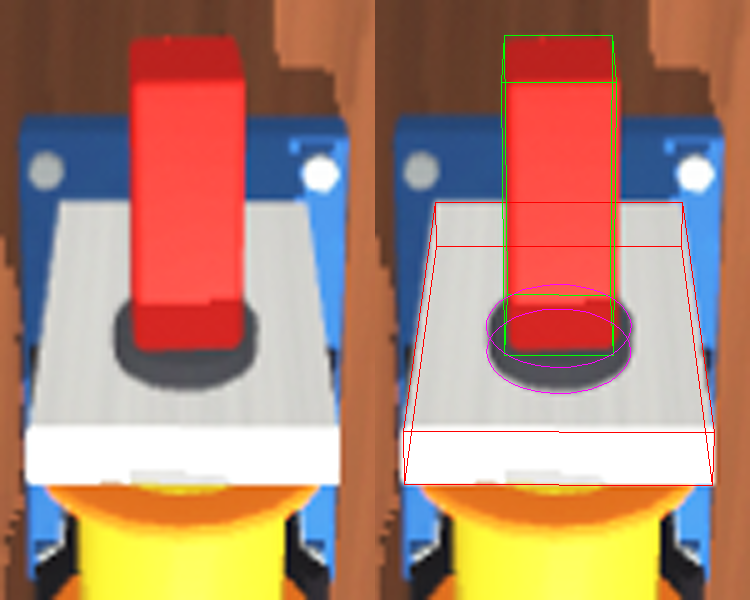

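The fully-home model overlays the collar, handle and cheek, and the gripper is clear. Handing in.

```bash
python3 -c "
from cell import *
print(finish_job(), state()['clock'])"
```

```text
the job is handed in; nothing more can be done
the job is handed in; nothing more can be done
```

The reel is on the saddle and the spindle is through both cheeks with its collar against the near cheek. I handed the job in after about 35 s of the 70 s; no verdict was reported.

- **Reel:** I picked it up by the hub, set it on the saddle until the tool felt about 12 N, and let go. It sits level between the cheeks.
- **Spindle:** I took the smaller one by its handle, turned it, and pushed it in from the detector side (+y), since the pump blocks the other side. It met no resistance until a rigid stop, which held at about 15 N, and then I let go and backed off.
- **Final checks:** A model of the fully home spindle matches the collar, handle and cheek in the wrist picture to within about 1 mm. The tip sticks out of the far cheek where it should, and the gripper is clear with no force on it. I did not check the loose items one by one. No move went near them, and those visible in the last pictures show no sign of having been moved.

**What went wrong on the way:**
- **Fingertip height:** The real fingertips sit about 32 mm above the reported tool point. Because of that, the reel was held shallowly on its hub, and my first attempt to grip the spindle handle closed on nothing just above it. I worked out the difference from the pictures and gripped again.
- **Spindle alignment:** One fit of the spindle's axis, made partway in, gave errors of 1–2 mm. I ignored it because little of the shaft was visible and there was no contact force.

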